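# Unpack the button jars onto the crowded sewing tray

## Robot

A 7-joint arm with a two-finger parallel gripper is mounted at the origin on the work surface. World frame = base frame: x ahead of the robot, y to its left, z up, the work surface at z = 0. Lengths are in m, angles in rad, forces in N, time in s.
With the tool pointing down it reaches from about 0.4 to 0.875 m from the base axis. Payload 19.3 kg.
Tool frame: the origin (TCP) lies at the very end of the fingers, on their centre line; the grasp point (between the pads) lies 19 mm behind it; z points along the fingers, y is the line along which they close (so a half turn about z gives the same grasp; the last joint's range is limited). The gripper opens to 85 mm and grips with 20 to 120 N. Pads are 22 mm wide; open, the fingers measure 114 mm over their backs; the gripper's body (76 mm by 85 mm) begins 54 mm behind the grasp point. The pads swing forward as they close: fully open they stand 13 mm farther back than shut.
Start: joints at [-0.07, 0.521, -0.036, 1.599, 0.021, 1.021, -0.113], TCP at [0.625, -0, 0.231] pointing down, gripper open.
Joint ranges: [-2.91, 2.91], [-0.3, 2.13], [-1.5, 1.42], [0.17, 2.43], [-1.26, 4.41], [0.16, 1.93], [-2.52, 2.52]. Speed limits (rad/s): [1.89, 1.89, 2.39, 2.39, 3.01, 3.01, 3.01].

## Interface

Orientations are given as [roll, pitch, yaw] about the fixed x, y, z axes, in that order (R = Rz(yaw) Ry(pitch) Rx(roll)).
In Python, from workcell import bot gives the robot as it stands.
- The arm moves only by the tool servo_tool, never from a script. Its argument "plan" is a list of rows, each a list of 7 numbers: the finger opening in cm, from 0 to 8.54, then the shift along the tool's x, y, z in cm, then the turn, a rotation vector about the tool's x, y, z in degrees. In form: [[fingers, x, y, z, wx, wy, wz], ...]. A call has 1 to 10 rows; each row is the pose to reach, as a shift and turn from the pose commanded when the call began, along the tool's axes at that moment; what a row does not reach only later rows make up. A row lasts 1/10 s, in which the tool goes at most 50 mm and 8.59 degrees, less where a joint would pass 70% of its speed; a pose out of reach is approached as far as the arm can. A call with a gripper value outside its range is refused whole. The fingers move at their own pace and stop on an object; "force" is the grip in N (left out, the last holds). Time passes only in rows, so rows that repeat a pose let the fingers close. It gives the time, the measured TCP pose, the force, the opening and the grip force at its end, in the units of the state.
- bot.observe(): the state, without advancing time (a new reading comes with each control period).
- bot.grab_frame(name): name is "scene" or "side" or "wrist"; returns a dict with "frame" (384x512x3 uint8, blue, green, red), "mtx" (3x3 intrinsics, pixels), "R" (3x3) and "t" (3): a world point X has camera coordinates R X + t; the wrist camera has in their place "T_tool_cam" (4x4, takes a point from camera to tool coordinates, whose origin is the TCP and whose axes are the flange's). Camera axes: x right, y down, z forward; pixel columns grow to the right and rows downward; lengths in m; the calibration is good to about 2 mm. The wrist camera is an equidistant fisheye: a pixel r from the principal point sees the ray r / f radians off the axis. A picture is of the moment at which its call begins: read the wrist's pose just before it. There is no depth.
- bot.job_done(): hands the job in; it is judged then, once.
The state is a dict: "clock": time; "qpos": joint angles; "qd": joint speeds; "joint_efforts": joint torques, N m; "position": TCP position; "tool_rot": TCP orientation; "force": force on the tool from outside, world axes, zero at the start; "moment": the same for the moment, N m; "grip_width": finger opening in m; "finger_force": force on a finger pad.
Only numpy, scipy, OpenCV 4.12 (cv2) and the standard library are available. Lean on these libraries where they do the work, as an engineer would, in place of code of your own. Each camera call takes 0.05 s, during which the arm holds its last target. There are 200 camera calls.

## Task

Turn both brass turn buttons on the wooden case aside, lift the panel out and lay it flat, handle up, on a free patch of the table where it touches nothing else. Then move every jar from the case to the grey tray, standing each one upright on the tray floor in a free spot where it touches neither the things already there nor another jar. Leave the buttons turned aside, and do not shift or tip any of the things already standing on the tray and the table.

Things in the scene. Friction and masses are not known exactly. Their poses are not given: they have to be found in the camera images.
- case: low wooden storage case fixed to the table, 180 (x) x 272 (y) x 106 mm tall, at the robot's left or right. Origin: centre of its underside; y is its long axis. Its opening is 140 x 200 mm, with the floor 6 mm above the table. A lift-out panel lies in a rebate round the opening, flush with the top, with 3 mm play all round
- panel: white laminate panel 150 (x) x 210 (y) x 8 mm, about 0.3 kg, with an upright dark wooden handle bar in its middle: 14 mm wide (x), 70 mm long (y), rising from 8 to 34 mm above the underside. Origin: centre of the underside; at the start 98 mm above the table in the case
- tray: grey open tray fixed to the table, outside 280 (x) x 270 (y) mm, wall 6 mm thick and 20 mm high, floor 6 mm above the table. Origin: centre of its underside. Already crowded with the tin, oil bottle, bobbin box and tape case
- tin: round can 62 mm across, 70 mm tall, standing in the tray; stays put. Origin: centre of the underside
- oil_bottle: white round bottle 42 mm across, 115 mm tall, standing in the tray; stays put. Origin: centre of the underside
- bobbin_box: flat grey box 85 (x, with a small clasp to 90) x 60 (y) x 31 mm tall, in the tray; stays put. Origin: centre of the underside
- tape_case: steel tape-measure case 62 x 62 x 29 mm tall, in the tray; stays put. Origin: centre of the underside
- mug: blue mug, rim 76 mm across, 88 mm tall, handle reaching some 35 mm out at +y; on the table between or beyond case and tray; stays put. Origin: centre of the underside
- pin_chest: dark wooden chest 87 (x) x 72 (y) x 45 mm tall, on the table between or beyond case and tray; stays put. Origin: centre of the underside
- screwdriver: screwdriver about 190 mm long lying along its x axis at the far side of the table, handle 30 mm thick at most; stays put. Origin: about its middle
- clapper: wooden pressing block 55 (x) x 220 (y) x 40 mm tall at the far side of the table; stays put. Origin: centre of the underside
- button_a (a joint): brass turn button on the case's rim at its +y end: a bar 16 mm wide reaching 34 mm from a vertical pivot one way, 12 mm the other. 0 rad: it points across the panel to the case's middle; positive counter-clockwise from above; range -1.75 to 1.75, either way is fine. Starts within 0.3 of 0, stiff (0.04 Nm), stays where left. Frees the panel from 1.25 rad
- button_a_grip (a point): on the pivot of the button at the case's +y end, 22 mm above the case's top. An upright fin to pinch and twist, 12 mm wide, 36 mm long along the bar (22 mm towards its long end, 14 mm the other way), rises from 7 to 30 mm above the case's top. At joint 0 the fin lies along the case's y axis; the point's axes turn with the button
- button_b (a joint): brass turn button on the case's rim at its -y end: a bar 16 mm wide reaching 34 mm from a vertical pivot one way, 12 mm the other. 0 rad: it points across the panel to the case's middle; positive counter-clockwise from above; range -1.75 to 1.75, either way is fine. Starts within 0.3 of 0, stiff (0.04 Nm), stays where left. Frees the panel from 1.25 rad
- button_b_grip (a point): on the pivot of the button at the case's -y end, 22 mm above the case's top. An upright fin to pinch and twist, 12 mm wide, 36 mm long along the bar (22 mm towards its long end, 14 mm the other way), rises from 7 to 30 mm above the case's top. At joint 0 the fin lies along the case's y axis; the point's axes turn with the button
- jar1: knob-lidded button jar, 84 mm tall: white round body 52 mm across, 60 mm tall with its wooden lid, and on top an upright wooden knob 18 mm in diameter, 24 mm tall, to lift it by. Rigid, about 140 g. Origin: centre of the underside, z up. 3 to 5 alike jars are present (None from the start: absent). It starts on the case's floor under the panel, about 60 mm from the next
- jar2: knob-lidded button jar, 84 mm tall: white round body 52 mm across, 60 mm tall with its wooden lid, and on top an upright wooden knob 18 mm in diameter, 24 mm tall, to lift it by. Rigid, about 140 g. Origin: centre of the underside, z up. 3 to 5 alike jars are present (None from the start: absent). It starts on the case's floor under the panel, about 60 mm from the next
- jar3: knob-lidded button jar, 84 mm tall: white round body 52 mm across, 60 mm tall with its wooden lid, and on top an upright wooden knob 18 mm in diameter, 24 mm tall, to lift it by. Rigid, about 140 g. Origin: centre of the underside, z up. 3 to 5 alike jars are present (None from the start: absent). It starts on the case's floor under the panel, about 60 mm from the next
- jar4: knob-lidded button jar, 84 mm tall: white round body 52 mm across, 60 mm tall with its wooden lid, and on top an upright wooden knob 18 mm in diameter, 24 mm tall, to lift it by. Rigid, about 140 g. Origin: centre of the underside, z up. 3 to 5 alike jars are present (None from the start: absent). It starts on the case's floor under the panel, about 60 mm from the next
- jar5: knob-lidded button jar, 84 mm tall: white round body 52 mm across, 60 mm tall with its wooden lid, and on top an upright wooden knob 18 mm in diameter, 24 mm tall, to lift it by. Rigid, about 140 g. Origin: centre of the underside, z up. 3 to 5 alike jars are present (None from the start: absent). It starts on the case's floor under the panel, about 60 mm from the next
Things that resemble listed ones, but are neither listed nor needed, are in the scene too. Leave any green look-alike of the tape_case alone. What is shaped like the mug but pink is not meant.

How it is judged:
On the way, in this order (a step that is already met when the one before it is completed fails the run):
1. both turn buttons are turned aside (1.2 rad or more either way) ((value of joint button_a above 1.2 rad or value of joint button_a below -1.2 rad) and (value of joint button_b above 1.2 rad or value of joint button_b below -1.2 rad)), for 0.2 s.
2. the panel lies flat on the table, touching nothing else (height (world z) of panel between -0.004 and 0.004 m and angle between panel's own z axis and vertical below 0.04 rad and linear speed of panel below 0.02 m/s and contact force between panel and case below 0.05 N and contact force between panel and tray below 0.05 N and contact force between panel and mug below 0.05 N and contact force between panel and pin_chest below 0.05 N and contact force between panel and screwdriver below 0.05 N and contact force between panel and clapper below 0.05 N and contact force between panel and tin below 0.05 N and contact force between panel and oil_bottle below 0.05 N and contact force between panel and bobbin_box below 0.05 N and contact force between panel and tape_case below 0.05 N), for 0.2 s.
At the end, for the whole second after the job is handed in: both buttons 1.2 rad or more aside; panel flat on the table (within 4 mm), handle up, touching nothing; every jar upright (0.06 rad), at rest on the tray floor, touching no other jar and none of the tray's things; all other things within 15 mm of their first place (all of step 1 and all of step 2 and z of jar1 in the frame of tray between 0.002 and 0.01 m and angle between each of jar1, jar2, jar3, jar4, jar5's own z axis and vertical below 0.06 rad and linear speed of each of jar1, jar2, jar3, jar4, jar5 below 0.02 m/s and x of jar1 in the frame of tray between -0.115 and 0.115 m and y of jar1 in the frame of tray between -0.11 and 0.11 m and contact force between each of jar1, jar2, jar3, jar4, jar5 and tin below 0.05 N and contact force between each of jar1, jar2, jar3, jar4, jar5 and oil_bottle below 0.05 N and contact force between each of jar1, jar2, jar3, jar4, jar5 and bobbin_box below 0.05 N and contact force between each of jar1, jar2, jar3, jar4, jar5 and tape_case below 0.05 N and contact force between jar1 and jar2 below 0.05 N and contact force between each of jar1, jar2 and jar3 below 0.05 N and contact force between each of jar1, jar2, jar3 and jar4 below 0.05 N and contact force between each of jar1, jar2, jar3, jar4 and jar5 below 0.05 N and z of jar2 in the frame of tray between 0.002 and 0.01 m and x of jar2 in the frame of tray between -0.115 and 0.115 m and y of jar2 in the frame of tray between -0.11 and 0.11 m and z of jar3 in the frame of tray between 0.002 and 0.01 m and x of jar3 in the frame of tray between -0.115 and 0.115 m and y of jar3 in the frame of tray between -0.11 and 0.11 m and z of jar4 in the frame of tray between 0.002 and 0.01 m and x of jar4 in the frame of tray between -0.115 and 0.115 m and y of jar4 in the frame of tray between -0.11 and 0.11 m and z of jar5 in the frame of tray between 0.002 and 0.01 m and x of jar5 in the frame of tray between -0.115 and 0.115 m and y of jar5 in the frame of tray between -0.11 and 0.11 m and distance of each of tin, oil_bottle, bobbin_box, tape_case, mug, pin_chest, screwdriver, clapper from where it was at the start of the episode below 0.015 m).
It fails at once if a thing already standing on the tray was shifted by more than 15 mm or tipped over (distance of any of tin, oil_bottle, bobbin_box, tape_case from where it was at the start of the episode above 0.015 m or angle between any of tin, oil_bottle, bobbin_box, tape_case's own z axis and vertical above 0.3 rad).
It fails at once if a thing already standing on the table was shifted by more than 15 mm or tipped over (distance of any of mug, pin_chest, screwdriver, clapper from where it was at the start of the episode above 0.015 m or angle between any of mug, pin_chest, clapper's own z axis and vertical above 0.3 rad).
Of jar1, jar2, jar3, jar4, jar5 only 3 to 5 are there at a start; the rules pass over those that are not, and their reading is None.
At some moment in a run one of jar1, jar2, jar3, jar4, jar5 may be knocked a few centimetres aside while the robot is not near it.
It also fails if it takes over 210 s, if anything falls off the work surface, if the arm or the gripper's body presses on something with over 40 N, if the wrist force passes 120 N, or if a joint passes its speed limit or range.

## Working session

There is one attempt and no reset: what is moved stays moved. The work goes in short steps, Python scripts to look and compute and a tool call to move; the robot and the scene stay as the last step left them, time stands still between calls to the robot, and variables do not carry over. Pictures are saved under pics/ and viewed, at most 14 in all, crops included, and the job is handed in when it is done.

Besides the shell and the picture viewer there is one more tool, called after "Emit:" by a JSON object that holds its "fn" and its "kwargs", one argument or row to a line. servo_tool: Moves the arm, as the interface text tells. Its arguments: {"type":"object","properties":{"plan":{"type":"array","items":{"type":"array","items":{"type":"number"}}},"force":{"type":"number"}},"required":["plan"]}

```bash
mkdir -p pics; ls; cat > h.py <<'E'
import numpy as np, cv2
from workcell import bot
from scipy.spatial.transform import Rotation as Ro
def px2w(c,u,v,z):
    d=c["R"].T@np.linalg.solve(np.array(c["mtx"]),[u,v,1]); o=-c["R"].T@c["t"]
    return (o+d*(z-o[2])/d[2]).round(4)
def w2px(c,X):
    p=c["mtx"]@(c["R"]@np.array(X)+c["t"]); return (p[:2]/p[2]).round(1)
E
python3 - <<'E'
from h import *
import pickle
for n in ("scene","side"):
    c=bot.grab_frame(n); pickle.dump(c,open(n+".pkl","wb"))
    cv2.imwrite(f"pics/{n}0.png",cv2.resize(c["frame"],(800,600),interpolation=cv2.INTER_CUBIC))
    print(n,-c["R"].T@c["t"],c["R"][2])
s=bot.observe(); print(s)
print(bot.grab_frame("wrist")["T_tool_cam"])
E
```

```text
pics
scene [ 1.21630193 -0.70656648  1.34039673] [-0.43498606  0.42739378 -0.79254128]
side [0.00791627 0.74062977 1.16448426] [ 0.37963633 -0.54997647 -0.74391003]
{'clock': 0.1, 'qpos': array([-0.07024679,  0.52192549, -0.03627823,  1.5999238 ,  0.02122041,
        1.02112961, -0.11280624]), 'qd': array([ 0.00066145, -0.00118708,  0.00047008,  0.00065852,  0.00173841,
       -0.00089528, -0.00158381]), 'joint_efforts': array([ 6.00351588e-03, -9.28489351e+01,  1.98515877e+00, -3.70530617e+01,
        1.82421418e-02,  5.33716375e-03, -2.83208755e-05]), 'position': array([ 6.24705148e-01, -3.89541146e-05,  2.30811615e-01]), 'tool_rot': array([-3.14059755e+00,  1.12327623e-04,  1.57079348e+00]), 'force': array([ 0.31719306, -1.15122263,  0.32901483]), 'moment': array([0.01178736, 0.0036356 , 0.01269895]), 'finger_force': 0.0, 'grip_width': 0.08556917164371065}
[[-1.93010758e-04 -9.64229921e-01 -2.65067201e-01  6.69097347e-02]
 [ 9.99999645e-01  3.13612211e-05 -8.42239689e-04 -6.93313898e-04]
 [ 8.20425540e-04 -2.65067270e-01  9.64229573e-01 -1.41441180e-01]
 [ 0.00000000e+00  0.00000000e+00  0.00000000e+00  1.00000000e+00]]
```

View pics/scene0.png

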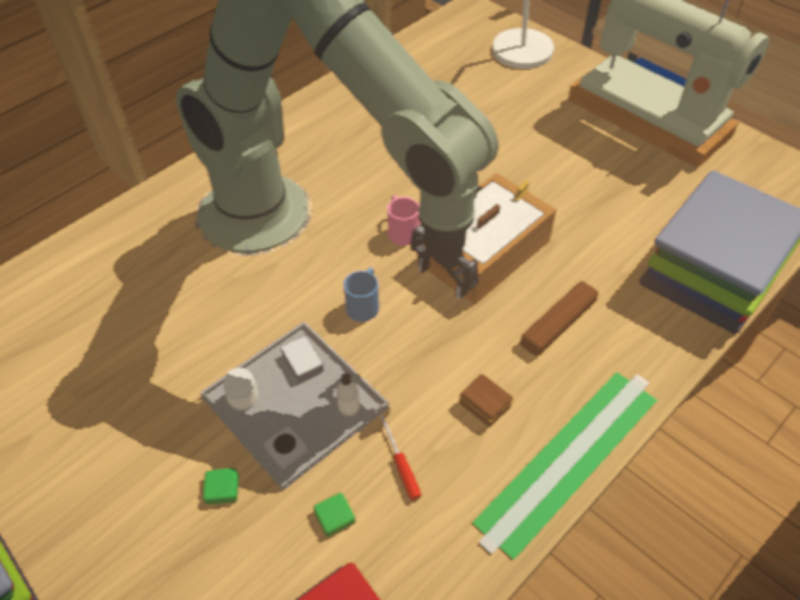

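View pics/side0.png

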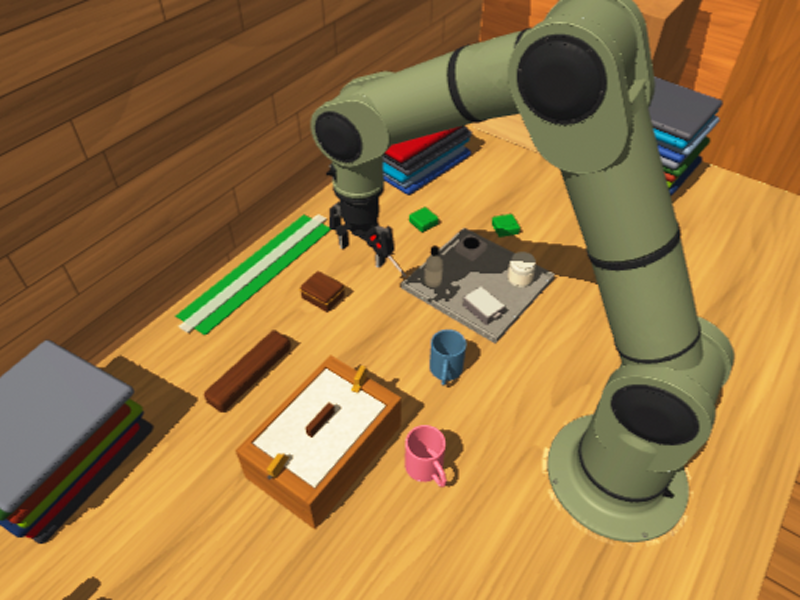

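The scene shows the case to the robot's left with the panel and both brass buttons. The tray is to its right and holds the tin (240,388), oil bottle (347,393), bobbin box (300,357) and tape case (285,445). The blue mug is at (362,295). Next I'll look at enlarged crops.

```bash
python3 - <<'E'
from h import *
import pickle
c=pickle.load(open("side.pkl","rb")); f=c["frame"]
print(c["mtx"])
g=lambda f,x,y,w,h,k:cv2.resize(f[y:y+h,x:x+w],None,fx=k,fy=k,interpolation=cv2.INTER_CUBIC)
cv2.imwrite("pics/c1.png",g(f,140,215,130,120,5))
cv2.imwrite("pics/c2.png",g(f,245,130,130,100,6))
# rough
for n,u,v,z in [("c1",331,357,.106),("c2",401,403,.106),("c3",314,488,.106),("c4",238,452,.106),("bA",277,464,.13),("bB",360,378,.13),("mugblue",449,340,.088),("chest",322,288,.045),("clap1",275,337,.04),("clap2",218,400,.04),("tr1",401,283,.02),("tr2",493,337,.02),("tr3",553,275,.02),("tr4",462,232,.02),("pink",425,435,.088),("ruler1",190,325,0),("ruler2",318,222,0),("green",424,218,0.02),("sdtip",400,270,0)]:
    print(n,px2w(c,u*.64,v*.64,z))
s=pickle.load(open("scene.pkl","rb"))
print("sd",px2w(s,385*.64,425*.64,0.01),px2w(s,415*.64,495*.64,0.01))
E
```

```text
[[411.05364739   0.         258.14536139]
 [  0.         411.05364739 194.64291009]
 [  0.           0.           1.        ]]
c1 [0.584 0.165 0.106]
c2 [0.4021 0.1717 0.106 ]
c3 [0.4237 0.405  0.106 ]
c4 [0.5825 0.4323 0.106 ]
bA [0.4969 0.4161 0.13  ]
bB [0.492  0.1845 0.13  ]
mugblue [ 0.418  -0.0283  0.088 ]
chest [ 0.7668 -0.015   0.045 ]
clap1 [0.7575 0.1592 0.04  ]
clap2 [0.7378 0.3515 0.04  ]
tr1 [ 0.6372 -0.1593  0.02  ]
tr2 [ 0.3668 -0.1436  0.02  ]
tr3 [ 0.3451 -0.4058  0.02  ]
tr4 [ 0.615  -0.4084  0.02  ]
pink [0.3299 0.1939 0.088 ]
ruler1 [0.9709 0.2289 0.    ]
ruler2 [ 0.9675 -0.2299  0.    ]
green [ 0.729  -0.3958  0.02  ]
sdtip [ 0.6771 -0.211   0.    ]
sd [ 0.6656 -0.1998  0.01  ] [ 0.8108 -0.2655  0.01  ]
```

View pics/c1.png

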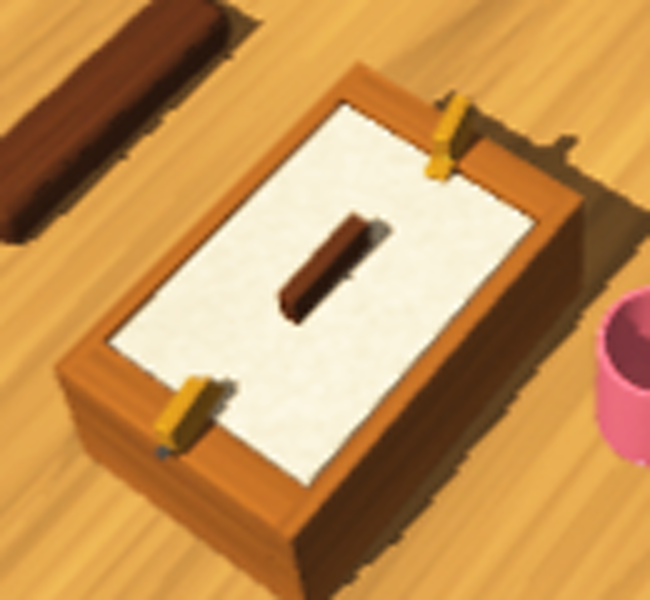

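View pics/c2.png

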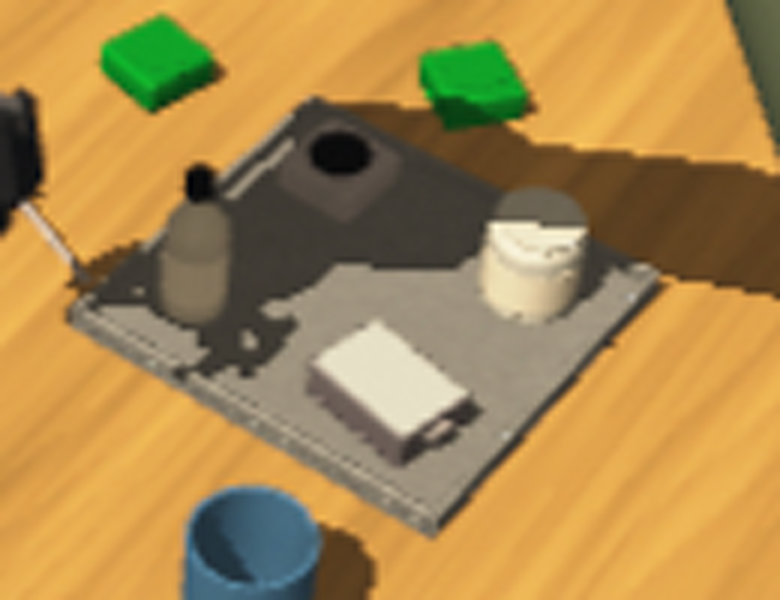

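```bash
cat >> h.py <<'E'
from scipy.optimize import least_squares
def rectfit(c,px,w,h,z,guess):  # px ordered; local corners (x,y)
    L=np.array([[1,-1],[-1,-1],[-1,1],[1,1]])*[w/2,h/2]
    def f(p):
        C,S=np.cos(p[2]),np.sin(p[2]); q=L@np.array([[C,S],[-S,C]])+p[:2]
        return np.concatenate([w2px(c,[*a,z])-b for a,b in zip(q,px)])
    r=least_squares(f,guess,diff_step=1e-3); return r.x.round(4),np.abs(r.fun).max()
E
sed -i 's/return (p\[:2\]\/p\[2\]).round(1)/return p[:2]\/p[2]/' h.py
python3 - <<'E'
from h import *
import pickle
c=pickle.load(open("side.pkl","rb"))
A=lambda P:np.array(P)/5+[140,215]; B=lambda P:np.array(P)/6+[245,130]
print("case",rectfit(c,A([(360,65),(583,203),(293,535),(60,368)]),.18,.272,.106,[.49,.3,0]))
print("panel",rectfit(c,A([(343,102),(537,220),(308,487),(108,343)]),.15,.21,.106,[.49,.3,0]))
print("tray",rectfit(c,B([(75,315),(435,530),(658,270),(318,98)])[[0,1,2,3]]*1.0,.28,-.27,.02,[.49,-.28,0]))
w=lambda P,z:[px2w(c,*p,z) for p in P]
print("finB",w(A([(462,98),(444,150)]),.136)); print("finA",w(A([(202,380),(170,435)]),.136))
print("barAB ends",w(A([(218,392),(440,178)]),.113))
print("handle",w(A([(355,217),(288,297)]),.132))
print("bottle cap",w(B([(200,172)]),.121),"base",w(B([(194,307)]),.006))
print("tin top",w(B([(540,220)]),.076),"base",w(B([(530,292)]),.006))
print("bob",w(B([(375,320),(470,400),(402,440),(312,368)]),.037))
print("tape",w(B([(341,153)]),.035),w(B([(340,120),(402,158),(345,195),(280,158)]),.035))
print("mug",w(B([(253,540)]),.088))
E
```

```text
case (array([ 0.4973,  0.2966, -0.0036]), np.float64(1.4046332607848626))
panel (array([0.4982, 0.2981, 0.0017]), np.float64(0.5362037068107384))
tray (array([ 0.4866, -0.2826, -0.0562]), np.float64(1.0889868478163294))
finB [array([0.5011, 0.1624, 0.136 ]), array([0.4861, 0.1995, 0.136 ])]
finA [array([0.4995, 0.3996, 0.136 ]), array([0.491 , 0.4343, 0.136 ])]
barAB ends [array([0.498 , 0.3923, 0.113 ]), array([0.486 , 0.2052, 0.113 ])]
handle [array([0.501, 0.266, 0.132]), array([0.4974, 0.3303, 0.132 ])]
bottle cap [array([ 0.5836, -0.221 ,  0.121 ])] base [array([ 0.5794, -0.2176,  0.006 ])]
tin top [array([ 0.4095, -0.3524,  0.076 ])] base [array([ 0.4084, -0.3587,  0.006 ])]
bob [array([ 0.4653, -0.2497,  0.037 ]), array([ 0.3833, -0.2256,  0.037 ]), array([ 0.4007, -0.1731,  0.037 ]), array([ 0.4759, -0.1913,  0.037 ])]
tape [array([ 0.5644, -0.3719,  0.035 ])] [array([ 0.5822, -0.3999,  0.035 ]), array([ 0.5286, -0.3919,  0.035 ]), array([ 0.5409, -0.3383,  0.035 ]), array([ 0.5951, -0.3434,  0.035 ])]
mug [array([ 0.413 , -0.0193,  0.088 ])]
```

The crops give the case at about (0.498,0.297) with yaw near 0, and the buttons at about +0.25 to +0.3 rad. A free patch for the panel lies near (0.60,0.005). I'll move above button B and take a wrist look.

Emit:
{"fn": "servo_tool", "kwargs": {
  "plan": [
    [4,4,-3,0,0,0,0],
    [4,8,-6,0,0,0,0],
    [4,12,-9,0,0,0,0],
    [4,16,-12,0,0,0,0],
    [4,18,-13,0,0,0,0],
    [4,18,-13,0,0,0,0],
    [4,18,-13,0,0,0,0]
  ],
  "force": 60
}}

```text
clock: 0.85
position: [0.4951, 0.1799, 0.2313]
tool_rot: [3.141, 0.0, 1.571]
force: [0.3, 0.3, 0.7]
grip_width: 0.0399
finger_force: 0.0
```

```bash
cat >> h.py <<'E'
def wsnap(name):
    s=bot.observe(); c=bot.grab_frame("wrist"); Tt=np.eye(4); Tt[:3,:3]=Ro.from_euler('xyz',s["tool_rot"]).as_matrix(); Tt[:3,3]=s["position"]
    T=Tt@c["T_tool_cam"]; M=c["mtx"]; d=dict(T=T,M=M,frame=c["frame"]); 
    import pickle; pickle.dump(d,open(name+".pkl","wb")); return d
def w_px2w(d,u,v,z):
    M=d["M"]; x=np.array([(u-M[0,2])/M[0,0],(v-M[1,2])/M[1,1]]); r=np.hypot(*x); k=np.sin(r)/r if r>1e-9 else 1
    ray=d["T"][:3,:3]@np.array([*(x*k),np.cos(r)]); o=d["T"][:3,3]; return (o+ray*(z-o[2])/ray[2]).round(4)
def w_w2px(d,X):
    p=np.linalg.inv(d["T"])@np.append(X,1); th=np.arctan2(np.hypot(p[0],p[1]),p[2]); n=np.hypot(p[0],p[1])
    return np.array([d["M"][0,2]+d["M"][0,0]*th*p[0]/n,d["M"][1,2]+d["M"][1,1]*th*p[1]/n]).round(1)
E
python3 - <<'E'
from h import *
d=wsnap("w1"); s=bot.observe(); print(s["position"],s["tool_rot"],s["clock"],d["M"][0])
f=d["frame"].copy()
cv2.imwrite("pics/w1.png",cv2.resize(f,(800,600),interpolation=cv2.INTER_CUBIC))
E
```

```text
[0.4953862  0.17921042 0.23120913] [-3.14157948e+00  4.70316905e-04  1.57004772e+00] 0.9 [297.31863964   0.         255.78706679]
```

View pics/w1.png

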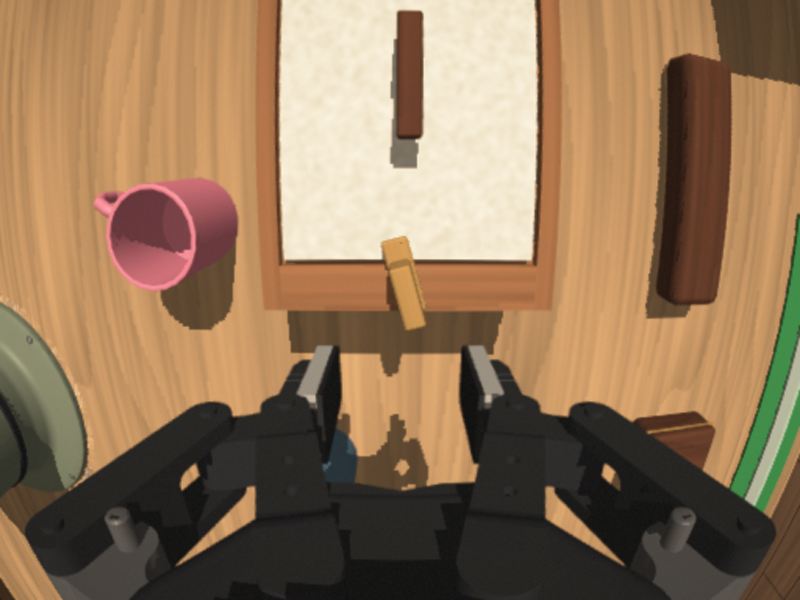

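Wrist view: button B's fin spans roughly (399,266) to (414,327), and the bar end is at about (396,239). The handle spans (410,12) to (410,136).

```bash
python3 - <<'E'
from h import *
import pickle
d=pickle.load(open("w1.pkl","rb")); k=.64
P=lambda u,v,z:w_px2w(d,u*k,v*k,z)
a,b=P(399,266,.136),P(414.5,327.5,.136); v=a-b
print("fin",a,b,np.hypot(*v[:2]),"ang",np.arctan2(-v[0],v[1]),"pivot",b+v*14/36)
print("barend",P(394,239,.112)); print("handle",P(409,136,.132),P(410,12,.132))
print("rim",P(264,309,.106),P(550,310,.106),"panel",P(285,261,.106),P(534,262,.106))
E
```

```text
fin [0.4938 0.1945 0.136 ] [0.5022 0.1605 0.136 ] 0.035022278623756044 ang 0.2422085871096194 pivot [0.49893333 0.17372222 0.136     ]
barend [0.4909 0.2049 0.112 ]
handle [0.4989 0.2619 0.132 ] [0.4994 0.3291 0.132 ]
rim [0.4099 0.161  0.106 ] [0.5882 0.1603 0.106 ] panel [0.4255 0.1912 0.106 ] [0.5752 0.1908 0.106 ]
```

Emit:
{"fn": "servo_tool", "kwargs": {
  "plan": [
    [4,-0.5,0.35,2,0,0,-7],
    [4,-0.5,0.35,5,0,0,-14],
    [4,-0.5,0.35,8,0,0,-14],
    [4,-0.5,0.35,10,0,0,-14],
    [4,-0.5,0.35,11.5,0,0,-14],
    [4,-0.5,0.35,11.5,0,0,-14],
    [0.6,-0.5,0.35,11.5,0,0,-14],
    [0.6,-0.5,0.35,11.5,0,0,-14],
    [0.6,-0.5,0.35,11.5,0,0,-14],
    [0.6,-0.5,0.35,11.5,0,0,-14]
  ]
}}

```text
clock: 1.9
position: [0.4994, 0.1748, 0.1173]
tool_rot: [3.14, 0.0, 1.815]
force: [1.4, -2.9, 7.0]
grip_width: 0.0107
finger_force: 61.5
```

Emit:
{"fn": "servo_tool", "kwargs": {
  "plan": [
    [0.6,0,0,0,0,0,-8],
    [0.6,0,0,0,0,0,-16],
    [0.6,0,0,0,0,0,-24],
    [0.6,0,0,0,0,0,-32],
    [0.6,0,0,0,0,0,-40],
    [0.6,0,0,0,0,0,-48],
    [0.6,0,0,0,0,0,-56],
    [0.6,0,0,0,0,0,-64],
    [0.6,0,0,0,0,0,-72],
    [0.6,0,0,0,0,0,-75]
  ]
}}

```text
clock: 2.9
position: [0.4978, 0.1726, 0.1172]
tool_rot: [-3.138, -0.001, 3.128]
force: [-11.7, -15.0, 25.8]
grip_width: 0.0105
finger_force: 64.1
```

Emit:
{"fn": "servo_tool", "kwargs": {
  "plan": [
    [0.6,0,0,0,0,0,0],
    [4,0,0,0,0,0,0],
    [4,0,0,0,0,0,0],
    [4,0,0,0,0,0,0],
    [4,0,0,-4,0,0,0],
    [4,0,0,-8,0,0,0],
    [4,0,0,-10,0,0,0],
    [4,0,0,-10,0,0,0]
  ]
}}

```text
clock: 3.7
position: [0.4997, 0.1756, 0.219]
tool_rot: [3.14, 0.004, 3.124]
force: [0.6, 1.0, 0.3]
grip_width: 0.0398
finger_force: 0.0
```

```bash
python3 - <<'E'
from h import *
s=bot.observe(); print(s["position"],s["tool_rot"],s["qpos"],s["clock"])
t=Ro.from_euler('xyz',s["tool_rot"]).as_matrix()
print(t.T@(np.array([.499,.419,s["position"][2]])-s["position"])*100)
E
```

```text
[0.49965002 0.17564728 0.21902699] [3.14013005 0.00421275 3.12400503] [-0.03847025  0.42609938 -0.54427135  1.84745035  0.27007603  0.93700704
  0.84948449] 3.7
[ 0.49296566 24.33034215  0.03350882]
```

Emit:
{"fn": "servo_tool", "kwargs": {
  "plan": [
    [4,0.1,4,0,0,0,8],
    [4,0.2,8,0,0,0,16],
    [4,0.3,12,0,0,0,24],
    [4,0.4,16,0,0,0,32],
    [4,0.5,20,0,0,0,40],
    [4,0.5,24.3,0,0,0,48],
    [4,0.5,24.3,0,0,0,56],
    [4,0.5,24.3,0,0,0,64],
    [4,0.5,24.3,0,0,0,72],
    [4,0.5,24.3,0,0,0,75]
  ]
}}

```text
clock: 4.7
position: [0.4974, 0.4181, 0.2152]
tool_rot: [-3.141, 0.001, 1.81]
force: [0.3, 0.2, -0.4]
grip_width: 0.0398
finger_force: 0.0
```

Emit:
{"fn": "servo_tool", "kwargs": {
  "plan": [
    [4,0,0,0,0,0,0],
    [4,0,0,0,0,0,0]
  ]
}}

```text
clock: 4.9
position: [0.4975, 0.418, 0.2156]
tool_rot: [-3.141, 0.0, 1.817]
force: [1.0, -0.4, 0.0]
grip_width: 0.0401
finger_force: 0.0
```

```bash
python3 - <<'E'
from h import *
d=wsnap("w2"); s=bot.observe(); print(s["position"],s["tool_rot"],s["clock"])
cv2.imwrite("pics/w2.png",cv2.resize(d["frame"],(800,600),interpolation=cv2.INTER_CUBIC))
E
```

```text
[0.49759813 0.41799877 0.21580864] [-3.14106277e+00  3.32023571e-04  1.81712235e+00] 4.95
```

View pics/w2.png

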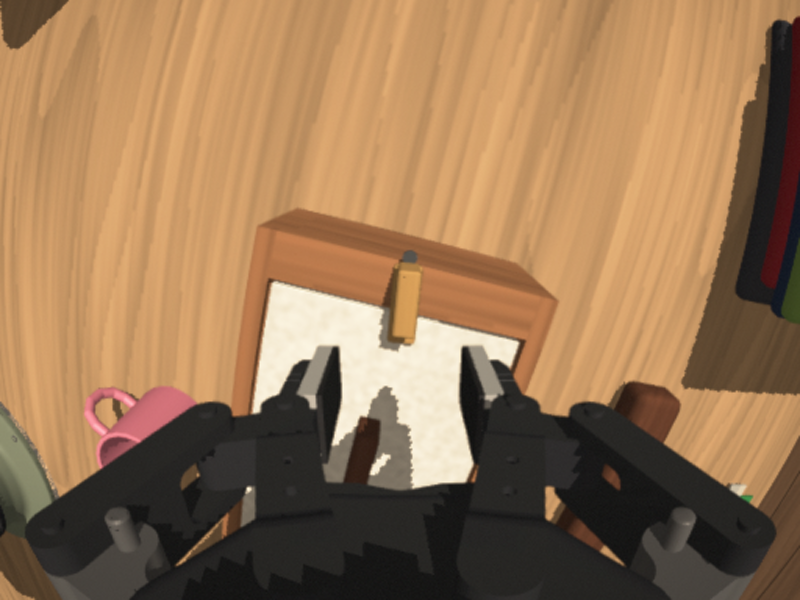

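Button A's fin runs from about (410,265) to (403,342), nearly in line with the gripper.

```bash
python3 - <<'E'
from h import *
import pickle
d=pickle.load(open("w2.pkl","rb")); k=.64
P=lambda u,v,z:w_px2w(d,u*k,v*k,z)
a,b=P(403,341,.136),P(410,265,.136); v=a-b
print("fin",a,b,np.hypot(*v[:2]),"ang",np.arctan2(v[0],-v[1]),"pivot",b+v*14/36)
print("rim",P(262,226,.106),P(555,300,.106))
s=bot.observe();t=Ro.from_euler('xyz',s["tool_rot"]).as_matrix()
p=(b+v*14/36); p[2]=.1165;print(t.T@(p-s["position"])*100)
p=np.array([.499,.419,.1165]);print(t.T@(p-s["position"])*100)
E
```

```text
fin [0.5033 0.3979 0.136 ] [0.4969 0.4372 0.136 ] 0.039817709627752315 ang 0.16143275727599068 pivot [0.49938889 0.42191667 0.136     ]
rim [0.4133 0.4329 0.106 ] [0.5868 0.432  0.106 ]
[0.33959432 0.2744672  9.93060742]
[0.06621444 0.1656315  9.93075586]
```

Emit:
{"fn": "servo_tool", "kwargs": {
  "plan": [
    [4,0.2,0.2,4,0,0,5],
    [4,0.2,0.2,7.5,0,0,5],
    [4,0.2,0.2,9.9,0,0,5],
    [4,0.2,0.2,9.9,0,0,5],
    [0.6,0.2,0.2,9.9,0,0,5],
    [0.6,0.2,0.2,9.9,0,0,5],
    [0.6,0.2,0.2,9.9,0,0,5],
    [0.6,0.2,0.2,9.9,0,0,5],
    [0.6,0.2,0.2,9.9,0,0,-3],
    [0.6,0.2,0.2,9.9,0,0,-11]
  ]
}}

```text
clock: 5.95
position: [0.5001, 0.421, 0.1191]
tool_rot: [3.139, -0.0, 2.012]
force: [1.6, -0.5, 7.5]
grip_width: 0.0105
finger_force: 62.9
```

Emit:
{"fn": "servo_tool", "kwargs": {
  "plan": [
    [0.6,0,0,0,0,0,-8],
    [0.6,0,0,0,0,0,-16],
    [0.6,0,0,0,0,0,-24],
    [0.6,0,0,0,0,0,-32],
    [0.6,0,0,0,0,0,-40],
    [0.6,0,0,0,0,0,-48],
    [0.6,0,0,0,0,0,-56],
    [0.6,0,0,0,0,0,-62],
    [0.6,0,0,0,0,0,-62]
  ]
}}

```text
clock: 6.85
position: [0.4998, 0.4204, 0.1191]
tool_rot: [3.141, 0.001, 3.093]
force: [-3.2, -2.8, 13.8]
grip_width: 0.0102
finger_force: 63.8
```

Emit:
{"fn": "servo_tool", "kwargs": {
  "plan": [
    [4,0,0,0,0,0,0],
    [4,0,0,0,0,0,0],
    [4,0,0,0,0,0,0],
    [4,0,0,-4,0,0,0],
    [4,0,0,-8,0,0,0],
    [4,0,0,-10,0,0,0],
    [4,0,0,-10,0,0,0]
  ]
}}

```text
clock: 7.55
position: [0.5, 0.4215, 0.2206]
tool_rot: [3.138, 0.003, 3.089]
force: [-1.0, 0.7, 0.3]
grip_width: 0.0402
finger_force: 0.0
```

```bash
python3 - <<'E'
from h import *
s=bot.observe(); print(s["position"],s["tool_rot"],s["qpos"],s["clock"])
t=Ro.from_euler('xyz',s["tool_rot"]).as_matrix()
print(t.T@(np.array([.499,.296,.231])-s["position"])*100)
E
```

```text
[0.49999047 0.42149767 0.22060427] [3.13837964 0.0033275  3.08898556] [-0.42370877  0.63223847 -0.58274086  1.51109413  0.37337965  1.10596971
  0.43352844] 7.55
[ -0.56444876 -12.5342146   -1.07797826]
```

Emit:
{"fn": "servo_tool", "kwargs": {
  "plan": [
    [4,0,-3,-1,0,0,8],
    [4,-0.2,-6,-1,0,0,16],
    [4,-0.3,-9,-1,0,0,24],
    [4,-0.5,-12.5,-1,0,0,32],
    [4,-0.5,-12.5,-1,0,0,40],
    [4,-0.5,-12.5,-1,0,0,48],
    [4,-0.5,-12.5,-1,0,0,56],
    [4,-0.5,-12.5,-1,0,0,64],
    [4,-0.5,-12.5,-1,0,0,72],
    [4,-0.5,-12.5,-1,0,0,80]
  ]
}}

```text
clock: 8.55
position: [0.4974, 0.2952, 0.2267]
tool_rot: [-3.141, 0.001, 1.687]
force: [-0.0, -0.3, 0.0]
grip_width: 0.0398
finger_force: 0.0
```

Emit:
{"fn": "servo_tool", "kwargs": {
  "plan": [
    [4,0,0,0,0,0,7],
    [4,0,0,0,0,0,7],
    [4,0,0,0,0,0,7]
  ]
}}

```text
clock: 8.85
position: [0.4974, 0.2954, 0.2269]
tool_rot: [-3.141, 0.0, 1.575]
force: [-0.1, -0.5, 0.2]
grip_width: 0.0399
finger_force: 0.0
```

```bash
python3 - <<'E'
from h import *
d=wsnap("w3"); s=bot.observe(); print(s["position"],s["tool_rot"],s["clock"])
a=cv2.resize(d["frame"],(560,420)); c=bot.grab_frame("side"); b=cv2.resize(c["frame"][215:335,140:270],(455,420))
cv2.imwrite("pics/w3.png",cv2.resize(np.hstack([a,b]),(800,331)))
E
```

```text
[0.49748373 0.29539737 0.22700068] [-3.14122183e+00  2.61723089e-04  1.57458332e+00] 8.9
```

View pics/w3.png

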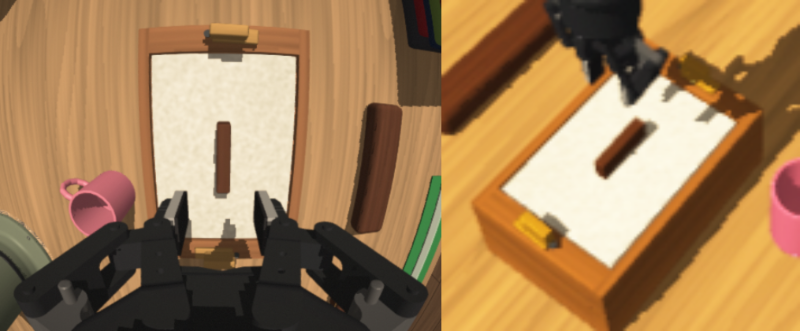

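Both buttons lie aside and the handle is centred ahead of the gripper. Now grasping the handle.

Emit:
{"fn": "servo_tool", "kwargs": {
  "plan": [
    [4,0,0.15,4,0,0,0],
    [4,0,0.15,8,0,0,0],
    [4,0,0.15,10.5,0,0,0],
    [4,0,0.15,11.7,0,0,0],
    [4,0,0.15,11.7,0,0,0],
    [0.8,0,0.15,11.7,0,0,0],
    [0.8,0,0.15,11.7,0,0,0],
    [0.8,0,0.15,11.7,0,0,0],
    [0.8,0,0.15,11.7,0,0,0],
    [0.8,0,0.15,10.7,0,0,0]
  ],
  "force": 80
}}

```text
clock: 9.95
position: [0.499, 0.2953, 0.1209]
tool_rot: [-3.141, 0.0, 1.571]
force: [0.3, 0.2, -3.2]
grip_width: 0.0125
finger_force: 78.3
```

Emit:
{"fn": "servo_tool", "kwargs": {
  "plan": [
    [0.8,0,0,-0.8,0,0,0],
    [0.8,0,0,-2,0,0,0],
    [0.8,0,0,-4,0,0,0],
    [0.8,0,0,-6.5,0,0,0],
    [0.8,0,0,-8,0,0,0],
    [0.8,0,0,-8,0,0,0]
  ]
}}

```text
clock: 10.55
position: [0.5, 0.296, 0.2031]
tool_rot: [3.138, -0.002, 1.571]
force: [0.5, 0.6, -3.0]
grip_width: 0.0123
finger_force: 78.4
```

Emit:
{"fn": "servo_tool", "kwargs": {
  "plan": [
    [0.8,-3,1,0,0,0,0],
    [0.8,-7,2.3,0,0,0,0],
    [0.8,-11,3.7,0,0,0,0],
    [0.8,-15,5,0,0,0,0],
    [0.8,-19,6.5,0,0,0,0],
    [0.8,-23,8,0,0,0,0],
    [0.8,-26,9,0,0,0,0],
    [0.8,-28,9.7,0,0,0,0],
    [0.8,-29,10,0,0,0,0],
    [0.8,-29,10,0,0,0,0]
  ]
}}

```text
clock: 11.55
position: [0.599, 0.0044, 0.1999]
tool_rot: [-3.141, 0.0, 1.569]
force: [-0.5, -0.8, -2.7]
grip_width: 0.0123
finger_force: 78.3
```

Emit:
{"fn": "servo_tool", "kwargs": {
  "plan": [
    [0.8,0,0,3,0,0,0],
    [0.8,0,0,7,0,0,0],
    [0.8,0,0,11,0,0,0],
    [0.8,0,0,14,0,0,0],
    [0.8,0,0,16,0,0,0],
    [0.8,0,0,17.5,0,0,0],
    [0.8,0,0,18.2,0,0,0],
    [0.8,0,0,18.2,0,0,0]
  ]
}}

```text
clock: 12.35
position: [0.5989, 0.0061, 0.018]
tool_rot: [-3.141, -0.0, 1.572]
force: [0.0, 0.3, -1.8]
grip_width: 0.0123
finger_force: 78.3
```

```bash
python3 - <<'E'
from h import *
s=bot.observe(); print(s["position"],s["tool_rot"],s["force"])
c=bot.grab_frame("scene")
cv2.imwrite("pics/s1.png",cv2.resize(c["frame"][110:360,120:440],(768,600),interpolation=cv2.INTER_CUBIC))
E
```

```text
[0.59887844 0.00610116 0.01796487] [-3.14089856e+00 -2.39627649e-04  1.57153271e+00] [ 0.03055817  0.33658197 -1.83854455]
```

View pics/s1.png

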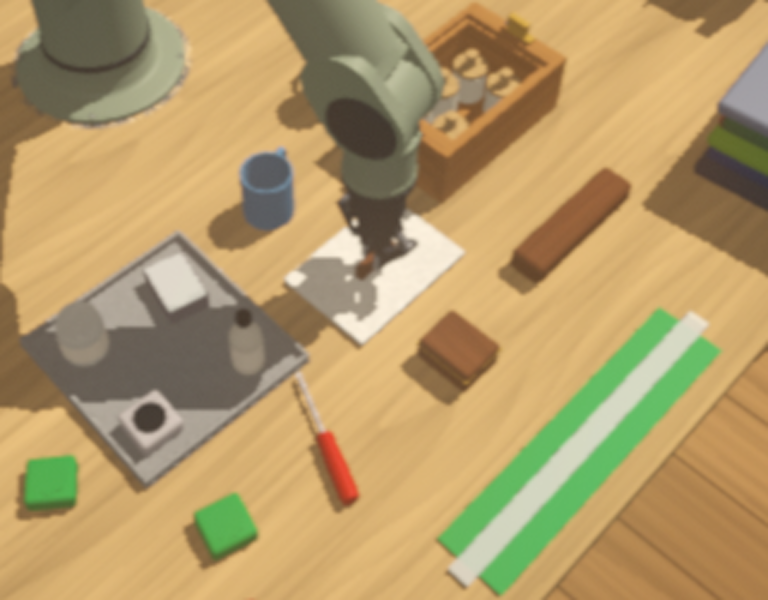

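The panel is above a clear patch, with gaps to the mug, tray, chest and case. The case shows at least 4 jars.

Emit:
{"fn": "servo_tool", "kwargs": {
  "plan": [
    [0.8,0,0,0.3,0,0,0],
    [0.8,0,0,0.5,0,0,0],
    [0.8,0,0,0.6,0,0,0],
    [0.8,0,0,0.6,0,0,0]
  ]
}}

```text
clock: 12.8
position: [0.5997, 0.0054, 0.014]
tool_rot: [3.14, 0.0, 1.571]
force: [-7.3, -1.1, 21.5]
grip_width: 0.0121
finger_force: 81.8
```

Emit:
{"fn": "servo_tool", "kwargs": {
  "plan": [
    [0.8,0,0,-0.2,0,0,0],
    [4,0,0,-0.2,0,0,0],
    [4,0,0,-0.2,0,0,0],
    [4,0,0,-0.2,0,0,0],
    [4,0,0,-4,0,0,0],
    [4,0,0,-9,0,0,0],
    [4,0,0,-14,0,0,0],
    [4,0,0,-19,0,0,0],
    [4,0,0,-20,0,0,0]
  ]
}}

```text
clock: 13.7
position: [0.6012, 0.0055, 0.218]
tool_rot: [3.134, -0.0, 1.57]
force: [0.7, -0.5, -0.5]
grip_width: 0.04
finger_force: 0.0
```

Emit:
{"fn": "servo_tool", "kwargs": {
  "plan": [
    [4,4,-1,0,0,0,0],
    [4,8,-3,0,0,0,0],
    [4,12,-5,0,0,0,0],
    [4,16,-6,0,0,0,0],
    [4,20,-8,0,0,0,0],
    [4,23,-10,0,0,0,0],
    [4,23,-10,0,0,0,0],
    [4,23,-10,0,0,0,0]
  ]
}}

```text
clock: 14.5
position: [0.499, 0.2357, 0.2122]
tool_rot: [-3.142, 0.0, 1.572]
force: [0.7, -1.0, -0.3]
grip_width: 0.0396
finger_force: 0.0
```

```bash
python3 - <<'E'
from h import *
d=wsnap("w4"); s=bot.observe(); print(s["position"],s["tool_rot"],s["clock"])
cv2.imwrite("pics/w4.png",cv2.resize(d["frame"][:300,80:440],(720,600),interpolation=cv2.INTER_CUBIC))
E
```

```text
[0.49947046 0.23469114 0.21213191] [-3.14158062e+00  5.52067730e-04  1.57039968e+00] 14.55
```

View pics/w4.png

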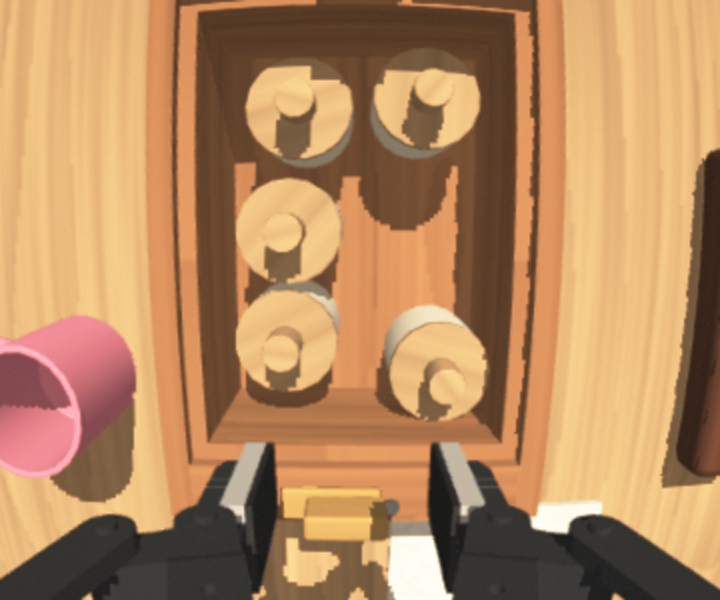

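All 5 jars are visible, with knob tops at crop pixels (294,97), (434,88), (283,232), (282,352) and (448,386). I'll compute their positions.

```bash
python3 - <<'E'
from h import *
import pickle
d=pickle.load(open("w4.pkl","rb"))
s=bot.observe();t=Ro.from_euler('xyz',s["tool_rot"]).as_matrix();print(s["position"],s["tool_rot"])
for i,(u,v) in enumerate([(294,97),(434,88),(283,232),(282,352),(448,386)]):
    p=w_px2w(d,u/2+80,v/2,.090); print(i+1,p,(t.T@(np.array([p[0],p[1],.0705])-s["position"])*100).round(2))
c=pickle.load(open("side.pkl","rb"))
T=np.array([.4866,-.2826]);C,S=np.cos(-.056),np.sin(-.056);R=np.array([[C,-S],[S,C]])
for n,p in dict(bottle=(.580,-.219),tin=(.409,-.355),tape=(.5637,-.3706),bob=(.4313,-.21)).items(): print(n,R.T@(np.array(p)-T))
E
```

```text
[0.49947046 0.23469114 0.21213191] [-3.14158062e+00  5.52067730e-04  1.57039968e+00]
1 [0.4727 0.3542 0.09  ] [11.96 -2.68 14.16]
2 [0.534  0.3588 0.09  ] [12.42  3.45 14.16]
3 [0.4677 0.2936 0.09  ] [ 5.9  -3.18 14.16]
4 [0.4662 0.2389 0.09  ] [ 0.43 -3.33 14.16]
5 [0.5431 0.2227 0.09  ] [-1.19  4.36 14.16]
bottle [0.08969385 0.06872797]
tin [-0.07342607 -0.07662984]
tape [ 0.08190456 -0.08354671]
bob [-0.05927679  0.06939101]
```

```bash
python3 - <<'E'
from h import *
import pickle
d=pickle.load(open("w4.pkl","rb"))
P=lambda u,v,z:w_px2w(d,u/2+80,v/2,z)
for i,(u,v) in enumerate([(299,108),(426,103),(289,231),(287,340),(436,370)]): print(i+1,P(u,v,.066))
print("rebate edges",P(522,300,.106),P(187,300,.106),P(350,463,.106),"rebate floor/opening top",P(513,250,.098),P(203,250,.098),P(360,441,.098),P(360,12,.098))
print("lid5 right",P(487,370,.066),"lid3 left",P(237,231,.066),"lid4 left",P(237,340,.066))
E
```

```text
1 [0.4728 0.3533 0.066 ]
2 [0.5334 0.3562 0.066 ]
3 [0.4678 0.2932 0.066 ]
4 [0.4659 0.2393 0.066 ]
5 [0.5406 0.2239 0.066 ]
rebate edges [0.5716 0.2662 0.106 ] [0.4271 0.266  0.106 ] [0.4974 0.1909 0.106 ] rebate floor/opening top [0.5687 0.2872 0.098 ] [0.4331 0.2869 0.098 ] [0.502  0.1985 0.098 ] [0.5015 0.3915 0.098 ]
lid5 right [0.5671 0.224  0.066 ] lid3 left [0.4423 0.2937 0.066 ] lid4 left [0.4406 0.2394 0.066 ]
```

Emit:
{"fn": "servo_tool", "kwargs": {
  "plan": [
    [2.8,0.4,-3.3,0,0,0,0],
    [2.8,0.4,-3.3,4,0,0,0],
    [2.8,0.4,-3.3,8,0,0,0],
    [2.8,0.4,-3.3,11.5,0,0,0],
    [2.8,0.4,-3.3,13.4,0,0,0],
    [2.8,0.4,-3.3,14.1,0,0,0],
    [1.2,0.4,-3.3,14.1,0,0,0],
    [1.2,0.4,-3.3,14.1,0,0,0],
    [1.2,0.4,-3.3,14.1,0,0,0],
    [1.2,0.4,-3.3,13.6,0,0,0]
  ],
  "force": 40
}}

```text
clock: 15.55
position: [0.4663, 0.2393, 0.0769]
tool_rot: [3.141, -0.0, 1.571]
force: [0.1, 0.4, -0.6]
grip_width: 0.0163
finger_force: 39.0
```

Emit:
{"fn": "servo_tool", "kwargs": {
  "plan": [
    [1.2,0,0,-1,0,0,0],
    [1.2,0,0,-4,0,0,0],
    [1.2,0,0,-8,0,0,0],
    [1.2,0,0,-12,0,0,0],
    [1.2,0,0,-15,0,0,0],
    [1.2,0,0,-15,0,0,0]
  ]
}}

```text
clock: 16.15
position: [0.4676, 0.2403, 0.2312]
tool_rot: [3.135, -0.003, 1.571]
force: [0.4, 0.1, -1.2]
grip_width: 0.0167
finger_force: 39.3
```

Emit:
{"fn": "servo_tool", "kwargs": {
  "plan": [
    [1.2,-3,0,0,0,0,0],
    [1.2,-7.5,0.3,0,0,0,0],
    [1.2,-12,0.5,0,0,0,0],
    [1.2,-16.5,0.7,0,0,0,0],
    [1.2,-21,1,0,0,0,0],
    [1.2,-25.5,1.2,0,0,0,0],
    [1.2,-30,1.4,0,0,0,0],
    [1.2,-34.5,1.6,0,0,0,0],
    [1.2,-39,1.8,0,0,0,0],
    [1.2,-43.5,2,0,0,0,0]
  ]
}}

```text
clock: 17.15
position: [0.4857, -0.1974, 0.2265]
tool_rot: [3.141, -0.0, 1.571]
force: [1.1, 0.8, -1.4]
grip_width: 0.0164
finger_force: 39.2
```

Emit:
{"fn": "servo_tool", "kwargs": {
  "plan": [
    [1.2,-4,0,0,0,0,0],
    [1.2,-7.5,0,0,0,0,0],
    [1.2,-9.5,0,0,0,0,0],
    [1.2,-9.5,0,0,0,0,0],
    [1.2,-9.5,0,0,0,0,0]
  ]
}}

```text
clock: 17.65
position: [0.4858, -0.2904, 0.2261]
tool_rot: [-3.141, -0.001, 1.57]
force: [0.6, 0.4, -1.6]
grip_width: 0.0162
finger_force: 39.2
```

```bash
python3 - <<'E'
from h import *
d=wsnap("w5"); s=bot.observe(); print(s["position"],s["tool_rot"],s["clock"])
cv2.imwrite("pics/w5.png",cv2.resize(d["frame"],(800,600),interpolation=cv2.INTER_CUBIC))
E
```

```text
[ 0.48607126 -0.28979033  0.22624835] [-3.14139385e+00 -5.87690729e-04  1.57136138e+00] 17.7
```

View pics/w5.png

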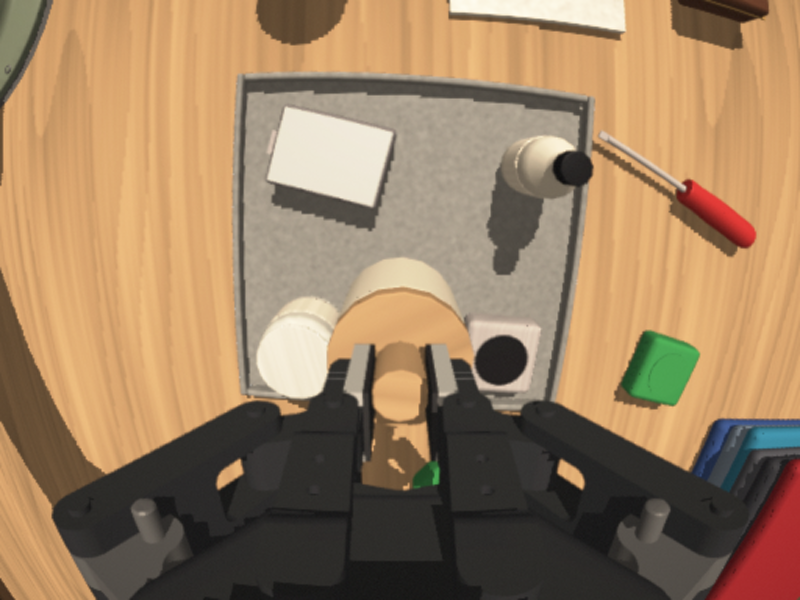

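The tray view is clear. It shows the bobbin box (287,107)–(374,207), bottle cap (573,168), tin top (293,355) and tape case disc (501,360).

```bash
python3 - <<'E'
from h import *
import pickle
d=pickle.load(open("w5.pkl","rb")); k=.64
P=lambda u,v,z:w_px2w(d,u*k,v*k,z)
print("tray",P(240,75,.02),P(594,98,.02),P(552,407,.02),P(245,395,.02))
print("bob",[P(*q,.037)[:2] for q in [(287,107),(395,131),(374,207),(267,181),(270,142)]])
print("bottle",P(573,168,.121),"tin",P(293,355,.076),"tape",P(501,360,.035),[P(*q,.035)[:2] for q in [(470,317),(540,322)]])
s=bot.observe();t=Ro.from_euler('xyz',s["tool_rot"]).as_matrix();print(s["position"])
E
```

```text
tray [ 0.3626 -0.1484  0.02  ] [ 0.6363 -0.1641  0.02  ] [ 0.62  -0.427  0.02 ] [ 0.3487 -0.4149  0.02  ]
bob [array([ 0.4046, -0.1792]), array([ 0.4816, -0.1991]), array([ 0.4666, -0.2532]), array([ 0.3887, -0.2325]), array([ 0.3916, -0.2041])]
bottle [ 0.5802 -0.2219  0.121 ] tin [ 0.4107 -0.3506  0.076 ] tape [ 0.5652 -0.3727  0.035 ] [array([ 0.5383, -0.3364]), array([ 0.5945, -0.3411])]
[ 0.48607126 -0.28979033  0.22624835]
```

Emit:
{"fn": "servo_tool", "kwargs": {
  "plan": [
    [1.2,-4,0.1,0,0,0,0],
    [1.2,-8.5,0.2,0,0,0,0],
    [1.2,-8.5,0.2,3,0,0,0],
    [1.2,-8.5,0.2,7,0,0,0],
    [1.2,-8.5,0.2,11,0,0,0],
    [1.2,-8.5,0.2,13.5,0,0,0],
    [1.2,-8.5,0.2,14.8,0,0,0],
    [1.2,-8.5,0.2,15.2,0,0,0],
    [1.2,-8.5,0.2,15.2,0,0,0]
  ]
}}

```text
clock: 18.6
position: [0.4886, -0.3754, 0.0749]
tool_rot: [3.141, 0.0, 1.571]
force: [-0.3, 0.2, 0.3]
grip_width: 0.0161
finger_force: 39.3
```

Emit:
{"fn": "servo_tool", "kwargs": {
  "plan": [
    [1.2,0,0,0.1,0,0,0],
    [1.2,0,0,0.2,0,0,0],
    [1.2,0,0,0.2,0,0,0]
  ]
}}

```text
clock: 18.9
position: [0.4884, -0.3758, 0.073]
tool_rot: [3.141, 0.001, 1.571]
force: [-0.8, -0.2, -1.4]
grip_width: 0.0164
finger_force: 39.3
```

Emit:
{"fn": "servo_tool", "kwargs": {
  "plan": [
    [1.2,0,0,0.1,0,0,0],
    [1.2,0,0,0.2,0,0,0],
    [1.2,0,0,0.2,0,0,0]
  ]
}}

```text
clock: 19.2
position: [0.4881, -0.3757, 0.0703]
tool_rot: [3.142, 0.0, 1.571]
force: [0.0, -0.4, 0.1]
grip_width: 0.0164
finger_force: 39.6
```

Emit:
{"fn": "servo_tool", "kwargs": {
  "plan": [
    [1.8,0,0,0,0,0,0],
    [2.8,0,0,0,0,0,0],
    [2.8,0,0,0,0,0,0],
    [2.8,0,0,-2,0,0,0],
    [2.8,0,0,-6,0,0,0],
    [2.8,0,0,-10,0,0,0],
    [2.8,0,0,-14,0,0,0],
    [2.8,4,0,-15.6,0,0,0],
    [2.8,9,-0.3,-15.6,0,0,0],
    [2.8,14,-0.5,-15.6,0,0,0]
  ]
}}

```text
clock: 20.2
position: [0.4829, -0.2345, 0.2269]
tool_rot: [3.14, 0.0, 1.57]
force: [1.7, 0.9, -0.1]
grip_width: 0.0275
finger_force: 0.0
```

Emit:
{"fn": "servo_tool", "kwargs": {
  "plan": [
    [2.8,5,0,0,0,0,0],
    [2.8,10,0,0,0,0,0],
    [2.8,15,0,0,0,0,0],
    [2.8,20,0,0,0,0,0],
    [2.8,25,0,0,0,0,0],
    [2.8,30,0,0,0,0,0],
    [2.8,35,-0.5,0,0,0,0],
    [2.8,40,-0.8,0,0,0,0],
    [2.8,44,-1.2,0,0,0,0],
    [2.8,47,-1.5,0,0,0,0]
  ]
}}

```text
clock: 21.2
position: [0.4674, 0.2372, 0.2264]
tool_rot: [3.141, -0.001, 1.573]
force: [0.4, -1.2, -0.2]
grip_width: 0.0278
finger_force: 0.0
```

Emit:
{"fn": "servo_tool", "kwargs": {
  "plan": [
    [2.8,0,0,0,0,0,0],
    [2.8,0,0,0,0,0,0]
  ]
}}

```text
clock: 21.4
position: [0.468, 0.2343, 0.2262]
tool_rot: [-3.141, 0.0, 1.572]
force: [0.4, -0.4, -0.4]
grip_width: 0.028
finger_force: 0.0
```

```bash
cat >> h.py <<'E'
def knobs(d,prev,zs=.066):
    # reproject w4 views of each lid to the current frame by homography at lid height, match
    import pickle
    a=pickle.load(open("w4.pkl","rb")); out={}
    for n,p in prev.items():
        g=[(p[0]+i,p[1]+j,zs) for i in(-.04,.04) for j in(-.04,.04)]
        q0=np.float32([w_w2px(a,x) for x in g]); q1=np.float32([w_w2px(d,x) for x in g])
        H=cv2.getPerspectiveTransform(q0,q1); w=cv2.warpPerspective(a["frame"],H,(512,384))
        u,v=np.round(w_w2px(d,(*p,zs))).astype(int); r=22
        t=w[max(v-r,0):v+r,u-r:u+r]
        R=cv2.matchTemplate(d["frame"],t,cv2.TM_CCOEFF_NORMED); y0,x0=max(v-r,0),u-r; m=30
        ya,xa=max(y0-m,0),max(x0-m,0); sub=R[ya:y0+m,xa:x0+m]; _,s,_,loc=cv2.minMaxLoc(sub)
        du,dv=xa+loc[0]-x0,ya+loc[1]-y0
        out[n]=(du,dv,round(float(s),2),w_px2w(d,u+du,v+dv,zs)[:2])
    return out
J={1:(.4728,.3538),2:(.5337,.3575),3:(.4677,.2934),5:(.5415,.2235)}
def rel(x,y,z):
    s=bot.observe(); t=Ro.from_euler('xyz',s["tool_rot"]).as_matrix(); print(s["position"],(t.T@(np.array([x,y,z])-s["position"])*100).round(2))
E
python3 - <<'E'
from h import *
d=wsnap("w6"); print(knobs(d,J)); rel(.4677,.2936,.0705)
cv2.imwrite("pics/w6.png",d["frame"])
E
```

```text
{1: (np.int64(0), np.int64(0), 0.96, array([0.4731, 0.3541])), 2: (np.int64(0), np.int64(0), 0.96, array([0.534 , 0.3574])), 3: (np.int64(0), np.int64(0), 0.85, array([0.4672, 0.2937])), 5: (np.int64(0), np.int64(0), 0.94, array([0.542 , 0.2232]))}
[0.46825573 0.23345973 0.22622855] [ 6.02 -0.06 15.57]
```

Jars 1, 2, 3 and 5 are unmoved. Picking jar 3.

Emit:
{"fn": "servo_tool", "kwargs": {
  "plan": [
    [2.8,4,0,1,0,0,0],
    [2.8,5.9,0,5,0,0,0],
    [2.8,5.9,0,9,0,0,0],
    [2.8,5.9,0,12.5,0,0,0],
    [2.8,5.9,0,14.8,0,0,0],
    [2.8,5.9,0,15.5,0,0,0],
    [2.8,5.9,0,15.5,0,0,0],
    [1.2,5.9,0,15.5,0,0,0],
    [1.2,5.9,0,15.5,0,0,0],
    [1.2,5.9,0,15.5,0,0,0]
  ]
}}

```text
clock: 22.45
position: [0.4687, 0.2934, 0.0723]
tool_rot: [3.14, -0.001, 1.57]
force: [-0.8, -0.1, 2.4]
grip_width: 0.0163
finger_force: 39.4
```

Emit:
{"fn": "servo_tool", "kwargs": {
  "plan": [
    [1.2,0,0,-1,0,0,0],
    [1.2,0,0,-4,0,0,0],
    [1.2,0,0,-8,0,0,0],
    [1.2,0,0,-12,0,0,0],
    [1.2,0,0,-15.6,0,0,0],
    [1.2,-3,0.3,-15.6,0,0,0],
    [1.2,-7.5,0.5,-15.6,0,0,0],
    [1.2,-12,1,-15.6,0,0,0],
    [1.2,-16.5,1.5,-15.6,0,0,0],
    [1.2,-21,2,-15.6,0,0,0]
  ]
}}

```text
clock: 23.45
position: [0.488, 0.0815, 0.2284]
tool_rot: [3.14, -0.0, 1.571]
force: [0.8, -0.3, -1.3]
grip_width: 0.0164
finger_force: 39.3
```

Emit:
{"fn": "servo_tool", "kwargs": {
  "plan": [
    [1.2,-4.5,0.5,0,0,0,0],
    [1.2,-9,1,0,0,0,0],
    [1.2,-13.5,2,0,0,0,0],
    [1.2,-18,3,0,0,0,0],
    [1.2,-22.5,4.5,0,0,0,0],
    [1.2,-27,6,0,0,0,0],
    [1.2,-31.5,8,0,0,0,0],
    [1.2,-35,9.5,0,0,0,0],
    [1.2,-37,10.3,0,0,0,0],
    [1.2,-37,10.3,0,0,0,0]
  ]
}}

```text
clock: 24.45
position: [0.591, -0.29, 0.2276]
tool_rot: [3.141, 0.001, 1.567]
force: [-1.0, 0.6, -1.0]
grip_width: 0.0161
finger_force: 39.3
```

```bash
python3 - <<'E'
from h import *
rel(.590,-.285,.070); s=bot.observe(); print(s["grip_width"],s["force"])
E
```

```text
[ 0.59100872 -0.2899738   0.22762749] [ 0.51 -0.1  15.76]
0.016095114137344123 [-1.0464447   0.62801799 -1.01857123]
```

Emit:
{"fn": "servo_tool", "kwargs": {
  "plan": [
    [1.2,0.4,0,4,0,0,0],
    [1.2,0.4,0,8,0,0,0],
    [1.2,0.4,0,12,0,0,0],
    [1.2,0.4,0,14,0,0,0],
    [1.2,0.4,0,15.1,0,0,0],
    [1.2,0.4,0,15.5,0,0,0],
    [1.2,0.4,0,15.6,0,0,0],
    [1.2,0.4,0,15.6,0,0,0]
  ]
}}

```text
clock: 25.25
position: [0.5918, -0.2829, 0.0726]
tool_rot: [3.14, 0.001, 1.571]
force: [-0.5, 0.0, -0.9]
grip_width: 0.016
finger_force: 39.4
```

Emit:
{"fn": "servo_tool", "kwargs": {
  "plan": [
    [1.2,0,0,0.1,0,0,0],
    [1.2,0,0,0.15,0,0,0],
    [1.2,0,0,0.15,0,0,0]
  ]
}}

```text
clock: 25.55
position: [0.5919, -0.2833, 0.0722]
tool_rot: [3.14, 0.001, 1.57]
force: [-6.7, 2.3, 21.6]
grip_width: 0.0164
finger_force: 41.6
```

Emit:
{"fn": "servo_tool", "kwargs": {
  "plan": [
    [1.2,0,0,-0.05,0,0,0],
    [2.6,0,0,-0.05,0,0,0],
    [2.6,0,0,-0.05,0,0,0],
    [2.6,0,0,-2,0,0,0],
    [2.6,0,0,-6,0,0,0],
    [2.6,0,0,-10,0,0,0],
    [2.6,0,0,-14,0,0,0],
    [2.6,4,0,-15.6,0,0,0],
    [2.6,8,-0.5,-15.6,0,0,0],
    [2.6,12.7,-1.1,-15.6,0,0,0]
  ]
}}

```text
clock: 26.55
position: [0.58, -0.1552, 0.2265]
tool_rot: [3.14, 0.001, 1.569]
force: [1.3, -0.2, -1.5]
grip_width: 0.026
finger_force: 0.0
```

Emit:
{"fn": "servo_tool", "kwargs": {
  "plan": [
    [2.6,4.5,-0.5,0,0,0,0],
    [2.6,9,-1,0,0,0,0],
    [2.6,13.5,-1.5,0,0,0,0],
    [2.6,18,-2,0,0,0,0],
    [2.6,22.5,-2.5,0,0,0,0],
    [2.6,27,-3,0,0,0,0],
    [2.6,31.5,-3.5,0,0,0,0],
    [2.6,36,-4,0,0,0,0],
    [2.6,38,-4,0,0,0,0],
    [2.6,38,-4,0,0,0,0]
  ]
}}

```text
clock: 27.55
position: [0.5393, 0.228, 0.2258]
tool_rot: [-3.141, -0.001, 1.575]
force: [0.5, -0.5, -0.6]
grip_width: 0.0261
finger_force: 0.0
```

```bash
python3 - <<'E'
from h import *
d=wsnap("w7"); del J[3]; print(knobs(d,J)); rel(.5403,.2235,.071)
cv2.imwrite("pics/w7.png",d["frame"])
E
```

```text
{1: (np.int64(0), np.int64(0), 0.95, array([0.4733, 0.354 ])), 2: (np.int64(-1), np.int64(0), 0.93, array([0.533 , 0.3574])), 5: (np.int64(0), np.int64(0), 0.85, array([0.5417, 0.2235]))}
[0.53980089 0.22561353 0.22576621] [-0.22  0.05 15.48]
```

Emit:
{"fn": "servo_tool", "kwargs": {
  "plan": [
    [2.6,-0.1,0.05,3,0,0,0],
    [2.6,-0.1,0.05,7,0,0,0],
    [2.6,-0.1,0.05,11,0,0,0],
    [2.6,-0.1,0.05,12.5,0,0,0],
    [2.6,-0.1,0.05,13.5,0,0,0],
    [2.6,-0.1,0.05,13.5,0,0,0]
  ]
}}

```text
clock: 28.2
position: [0.5409, 0.2228, 0.0908]
tool_rot: [-3.141, 0.0, 1.57]
force: [-0.4, 0.8, 0.7]
grip_width: 0.0259
finger_force: 0.0
```

Emit:
{"fn": "servo_tool", "kwargs": {
  "plan": [
    [2.6,0,0,1,0,0,0],
    [2.6,0,0,1.9,0,0,0],
    [2.6,0,0,1.9,0,0,0],
    [1.2,0,-0.1,1.9,0,0,0],
    [1.2,0,-0.1,1.9,0,0,0],
    [1.2,0,-0.1,1.9,0,0,0],
    [1.2,0,-0.2,1.4,0,0,0]
  ]
}}

```text
clock: 28.9
position: [0.5385, 0.2231, 0.0767]
tool_rot: [-3.141, 0.0, 1.571]
force: [0.0, -0.9, -1.6]
grip_width: 0.0165
finger_force: 38.9
```

Emit:
{"fn": "servo_tool", "kwargs": {
  "plan": [
    [1.2,0,0,-2,0,0,0],
    [1.2,0,0,-6,0,0,0],
    [1.2,0,0,-10,0,0,0],
    [1.2,0,0,-14,0,0,0],
    [1.2,0,0,-15,0,0,0],
    [1.2,-4,0,-15,0,0,0],
    [1.2,-8.5,0,-15,0,0,0],
    [1.2,-13,0,-15,0,0,0],
    [1.2,-17.5,0,-15,0,0,0],
    [1.2,-22,0,-15,0,0,0]
  ]
}}

```text
clock: 29.9
position: [0.5381, 0.0015, 0.2268]
tool_rot: [-3.142, 0.0, 1.571]
force: [1.3, 1.0, -1.2]
grip_width: 0.0163
finger_force: 39.2
```

Emit:
{"fn": "servo_tool", "kwargs": {
  "plan": [
    [1.2,-4.5,0,0,0,0,0],
    [1.2,-9,-0.2,0,0,0,0],
    [1.2,-13.5,-0.5,0,0,0,0],
    [1.2,-18,-0.8,0,0,0,0],
    [1.2,-22.5,-1,0,0,0,0],
    [1.2,-26,-1,0,0,0,0],
    [1.2,-28,-1.1,0,0,0,0],
    [1.2,-28,-1.1,0,0,0,0],
    [1.2,-28,-1.1,0,0,0,0]
  ]
}}

```text
clock: 30.8
position: [0.5274, -0.2766, 0.2265]
tool_rot: [-3.141, -0.0, 1.57]
force: [0.5, 1.4, -0.9]
grip_width: 0.0162
finger_force: 39.2
```

```bash
python3 - <<'E'
from h import *
rel(.527,-.28,.071); s=bot.observe(); print(s["grip_width"],s["force"])
E
```

```text
[ 0.52737328 -0.27656566  0.22651157] [-0.35 -0.03 15.55]
0.01616875740533047 [ 0.53245173  1.3722797  -0.88020412]
```

Emit:
{"fn": "servo_tool", "kwargs": {
  "plan": [
    [1.2,-0.3,0,4,0,0,0],
    [1.2,-0.3,0,8,0,0,0],
    [1.2,-0.3,0,12,0,0,0],
    [1.2,-0.3,0,14,0,0,0],
    [1.2,-0.3,0,15.1,0,0,0],
    [1.2,-0.3,0,15.4,0,0,0],
    [1.2,-0.3,0,15.5,0,0,0],
    [1.2,-0.3,0,15.5,0,0,0]
  ]
}}

```text
clock: 31.6
position: [0.5283, -0.2798, 0.0729]
tool_rot: [3.14, 0.001, 1.571]
force: [0.1, -0.7, -1.0]
grip_width: 0.0168
finger_force: 39.1
```

Emit:
{"fn": "servo_tool", "kwargs": {
  "plan": [
    [1.2,0,0,0.1,0,0,0],
    [1.2,0,0,0.15,0,0,0],
    [1.2,0,0,0.15,0,0,0]
  ]
}}

```text
clock: 31.9
position: [0.5285, -0.2801, 0.0713]
tool_rot: [3.14, 0.001, 1.571]
force: [1.3, 1.4, 7.4]
grip_width: 0.0164
finger_force: 39.9
```

Emit:
{"fn": "servo_tool", "kwargs": {
  "plan": [
    [1.2,0,0,0,0,0,0],
    [2.8,0,0,0,0,0,0],
    [2.8,0,0,0,0,0,0],
    [2.8,0,0,-2,0,0,0],
    [2.8,0,0,-6,0,0,0],
    [2.8,0,0,-10,0,0,0],
    [2.8,0,0,-14,0,0,0],
    [2.8,4,0,-15.5,0,0,0],
    [2.8,8,0,-15.5,0,0,0],
    [2.8,12.5,0,-15.5,0,0,0]
  ]
}}

```text
clock: 32.9
position: [0.5275, -0.154, 0.226]
tool_rot: [3.14, 0.001, 1.569]
force: [0.4, 0.1, -0.5]
grip_width: 0.0279
finger_force: 0.0
```

Emit:
{"fn": "servo_tool", "kwargs": {
  "plan": [
    [2.8,4.5,-0.4,0,0,0,0],
    [2.8,9,-0.7,0,0,0,0],
    [2.8,13.5,-1,0,0,0,0],
    [2.8,18,-1.3,0,0,0,0],
    [2.8,22.5,-1.6,0,0,0,0],
    [2.8,27,-2,0,0,0,0],
    [2.8,31.5,-2.4,0,0,0,0],
    [2.8,36,-2.8,0,0,0,0],
    [2.8,39,-2.8,0,0,0,0],
    [2.8,39,-2.8,0,0,0,0]
  ]
}}

```text
clock: 33.9
position: [0.4986, 0.2398, 0.2252]
tool_rot: [-3.141, -0.002, 1.576]
force: [0.2, -1.5, 0.6]
grip_width: 0.0277
finger_force: 0.0
```

```bash
python3 - <<'E'
from h import *
d=wsnap("w8"); del J[3],J[5]; print(knobs(d,J)); rel(.473,.354,.071)
E
```

```text
{1: (np.int64(0), np.int64(0), 0.98, array([0.4732, 0.3537])), 2: (np.int64(0), np.int64(0), 0.98, array([0.5341, 0.3575]))}
[0.49903522 0.23710957 0.22512294] [11.69 -2.56 15.42]
```

Emit:
{"fn": "servo_tool", "kwargs": {
  "plan": [
    [2.8,4.5,-1,0,0,0,0],
    [2.8,9,-2,0,0,0,0],
    [2.8,11.8,-2.6,2,0,0,0],
    [2.8,11.8,-2.6,6,0,0,0],
    [2.8,11.8,-2.6,10,0,0,0],
    [2.8,11.8,-2.6,13,0,0,0],
    [2.8,11.8,-2.6,15,0,0,0],
    [2.8,11.8,-2.6,15.4,0,0,0],
    [2.8,11.8,-2.6,15.4,0,0,0]
  ]
}}

```text
clock: 34.85
position: [0.474, 0.3524, 0.0713]
tool_rot: [-3.141, 0.001, 1.57]
force: [-0.6, 0.2, 0.2]
grip_width: 0.0277
finger_force: 0.0
```

Emit:
{"fn": "servo_tool", "kwargs": {
  "plan": [
    [1.2,0,0,0,0,0,0],
    [1.2,0,0,0,0,0,0],
    [1.2,0,0,0,0,0,0],
    [1.2,0,0,-2,0,0,0],
    [1.2,0,0,-6,0,0,0],
    [1.2,0,0,-10,0,0,0],
    [1.2,0,0,-14,0,0,0],
    [1.2,0,0,-15.5,0,0,0],
    [1.2,-3,0,-15.5,0,0,0],
    [1.2,-7,0,-15.5,0,0,0]
  ]
}}

```text
clock: 35.85
position: [0.4733, 0.284, 0.2271]
tool_rot: [3.14, -0.002, 1.573]
force: [1.1, -0.5, -1.6]
grip_width: 0.0163
finger_force: 39.4
```

Emit:
{"fn": "servo_tool", "kwargs": {
  "plan": [
    [1.2,-4.5,0,0,0,0,0],
    [1.2,-9,0,0,0,0,0],
    [1.2,-13.5,0,0,0,0,0],
    [1.2,-18,0,0,0,0,0],
    [1.2,-22.5,0,0,0,0,0],
    [1.2,-27,0,0,0,0,0],
    [1.2,-31.5,0,0,0,0,0],
    [1.2,-36,0,0,0,0,0],
    [1.2,-40.5,0,0,0,0,0],
    [1.2,-45,0,0,0,0,0]
  ]
}}

```text
clock: 36.85
position: [0.4734, -0.1686, 0.2269]
tool_rot: [3.141, 0.0, 1.571]
force: [0.8, 0.7, -2.3]
grip_width: 0.0164
finger_force: 39.4
```

Emit:
{"fn": "servo_tool", "kwargs": {
  "plan": [
    [1.2,-4.5,-0.3,0,0,0,0],
    [1.2,-9,-0.6,0,0,0,0],
    [1.2,-12.5,-0.9,0,0,0,0],
    [1.2,-12.5,-0.9,0,0,0,0],
    [1.2,-12.5,-0.9,0,0,0,0]
  ]
}}

```text
clock: 37.35
position: [0.4644, -0.2921, 0.2264]
tool_rot: [3.141, -0.0, 1.569]
force: [0.2, 0.7, -2.1]
grip_width: 0.0161
finger_force: 39.4
```

```bash
python3 - <<'E'
from h import *
rel(.463,-.295,.071); s=bot.observe(); print(s["grip_width"],s["force"])
E
```

```text
[ 0.46437702 -0.29211767  0.22643269] [-0.29 -0.14 15.54]
0.01605639828009417 [ 0.24902554  0.68241273 -2.14848161]
```

```bash
python3 - <<'E'
from h import *
d=wsnap("w9"); cv2.imwrite("pics/w9.png",cv2.resize(d["frame"],(800,600),interpolation=cv2.INTER_CUBIC))
E
```

```text
(no output)
```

View pics/w9.png

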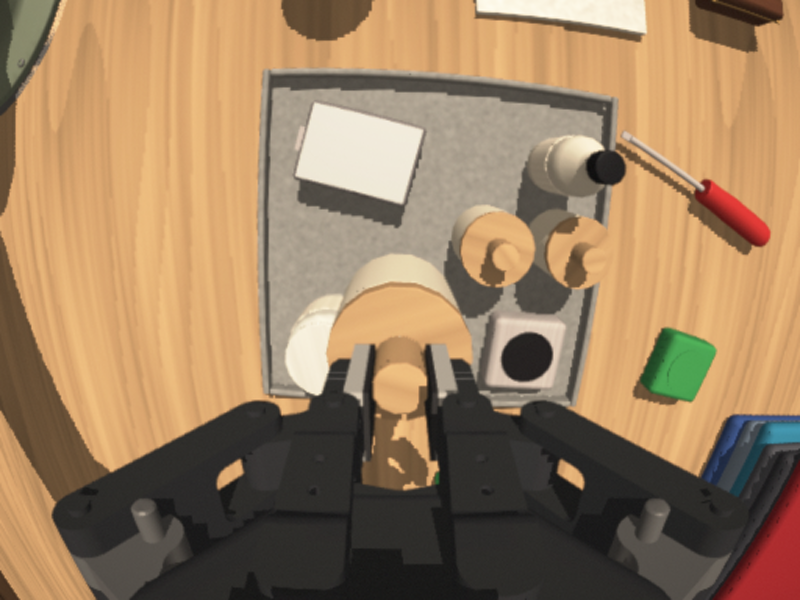

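Two placed jars at (497,248) and (580,252) stand as placed. The first one is hidden behind the held jar. Lowering jar 1 now.

Emit:
{"fn": "servo_tool", "kwargs": {
  "plan": [
    [1.2,-0.2,-0.1,4,0,0,0],
    [1.2,-0.2,-0.1,8,0,0,0],
    [1.2,-0.2,-0.1,12,0,0,0],
    [1.2,-0.2,-0.1,14,0,0,0],
    [1.2,-0.2,-0.1,15.1,0,0,0],
    [1.2,-0.2,-0.1,15.4,0,0,0],
    [1.2,-0.2,-0.1,15.5,0,0,0],
    [1.2,-0.2,-0.1,15.5,0,0,0]
  ]
}}

```text
clock: 38.2
position: [0.4642, -0.2933, 0.0727]
tool_rot: [3.141, 0.0, 1.572]
force: [-0.3, 0.2, -2.3]
grip_width: 0.0162
finger_force: 39.4
```

Emit:
{"fn": "servo_tool", "kwargs": {
  "plan": [
    [1.2,0,0,0.1,0,0,0],
    [1.2,0,0,0.2,0,0,0],
    [1.2,0,0,0.2,0,0,0]
  ]
}}

```text
clock: 38.5
position: [0.4645, -0.294, 0.0721]
tool_rot: [3.139, 0.001, 1.571]
force: [-11.0, 4.9, 40.1]
grip_width: 0.0163
finger_force: 43.4
```

Emit:
{"fn": "servo_tool", "kwargs": {
  "plan": [
    [1.2,0,0,-0.1,0,0,0],
    [2.8,0,0,-0.1,0,0,0],
    [2.8,0,0,-0.1,0,0,0],
    [2.8,0,0,-2,0,0,0],
    [2.8,0,0,-6,0,0,0],
    [2.8,0,0,-10,0,0,0],
    [2.8,0,0,-14,0,0,0],
    [2.8,4,0.5,-15.5,0,0,0],
    [2.8,8,1,-15.5,0,0,0],
    [2.8,12.5,1.5,-15.5,0,0,0]
  ]
}}

```text
clock: 39.5
position: [0.4789, -0.1678, 0.2252]
tool_rot: [3.14, 0.001, 1.57]
force: [1.5, 0.2, 0.1]
grip_width: 0.0282
finger_force: 0.0
```

Emit:
{"fn": "servo_tool", "kwargs": {
  "plan": [
    [2.8,4.5,0.4,0,0,0,0],
    [2.8,9,0.7,0,0,0,0],
    [2.8,13.5,1,0,0,0,0],
    [2.8,18,1.3,0,0,0,0],
    [2.8,22.5,1.6,0,0,0,0],
    [2.8,27,2,0,0,0,0],
    [2.8,31.5,2.1,0,0,0,0],
    [2.8,36,2.1,0,0,0,0],
    [2.8,40.4,2.1,0,0,0,0],
    [2.8,40.4,2.1,0,0,0,0]
  ]
}}

```text
clock: 40.5
position: [0.4984, 0.2418, 0.2244]
tool_rot: [-3.142, -0.003, 1.578]
force: [0.1, -1.3, -0.1]
grip_width: 0.028
finger_force: 0.0
```

```bash
python3 - <<'E'
from h import *
d=wsnap("w10"); print(knobs(d,{2:J[2]})); rel(.534,.3577,.071)
E
```

```text
{2: (np.int64(0), np.int64(0), 0.98, array([0.5337, 0.3575]))}
[0.49888886 0.23839073 0.22426398] [11.9   3.57 15.34]
```

Emit:
{"fn": "servo_tool", "kwargs": {
  "plan": [
    [2.8,4.5,1.2,0,0,0,0],
    [2.8,9,2.4,0,0,0,0],
    [2.8,12.1,3.5,2,0,0,0],
    [2.8,12.1,3.5,6,0,0,0],
    [2.8,12.1,3.5,10,0,0,0],
    [2.8,12.1,3.5,13,0,0,0],
    [2.8,12.1,3.5,15,0,0,0],
    [2.8,12.1,3.5,15.3,0,0,0],
    [2.8,12.1,3.5,15.3,0,0,0]
  ]
}}

```text
clock: 41.45
position: [0.535, 0.3556, 0.0716]
tool_rot: [-3.142, 0.0, 1.57]
force: [-0.1, -0.2, 0.1]
grip_width: 0.0278
finger_force: 0.0
```

Emit:
{"fn": "servo_tool", "kwargs": {
  "plan": [
    [1.2,0,0,0,0,0,0],
    [1.2,0,0,0,0,0,0],
    [1.2,0,0,0,0,0,0],
    [1.2,0,0,-2,0,0,0],
    [1.2,0,0,-6,0,0,0],
    [1.2,0,0,-10,0,0,0],
    [1.2,0,0,-14,0,0,0],
    [1.2,0,0,-15.5,0,0,0],
    [1.2,-3,0,-15.5,0,0,0],
    [1.2,-7,0,-15.5,0,0,0]
  ]
}}

```text
clock: 42.45
position: [0.534, 0.2871, 0.2266]
tool_rot: [3.141, -0.001, 1.574]
force: [0.5, -0.8, -1.8]
grip_width: 0.0157
finger_force: 39.4
```

Emit:
{"fn": "servo_tool", "kwargs": {
  "plan": [
    [1.2,-4.5,-0.7,0,0,0,0],
    [1.2,-9,-1.4,0,0,0,0],
    [1.2,-13.5,-2.1,0,0,0,0],
    [1.2,-18,-2.8,0,0,0,0],
    [1.2,-22.5,-3.5,0,0,0,0],
    [1.2,-27,-4.5,0,0,0,0],
    [1.2,-31.5,-5.5,0,0,0,0],
    [1.2,-36,-7,0,0,0,0],
    [1.2,-40.5,-8.5,0,0,0,0],
    [1.2,-45,-10,0,0,0,0]
  ]
}}

```text
clock: 43.45
position: [0.4336, -0.1654, 0.2265]
tool_rot: [3.141, 0.0, 1.571]
force: [1.1, -0.6, -2.2]
grip_width: 0.016
finger_force: 39.4
```

Emit:
{"fn": "servo_tool", "kwargs": {
  "plan": [
    [1.2,-4.5,-1,0,0,0,0],
    [1.2,-9,-2.3,0,0,0,0],
    [1.2,-11.7,-3.3,0,0,0,0],
    [1.2,-11.7,-3.3,0,0,0,0],
    [1.2,-11.7,-3.3,0,0,0,0]
  ]
}}

```text
clock: 43.95
position: [0.4013, -0.2809, 0.2262]
tool_rot: [-3.142, -0.0, 1.57]
force: [-0.5, 0.9, -1.9]
grip_width: 0.016
finger_force: 39.4
```

```bash
python3 - <<'E'
from h import *
rel(.400,-.278,.071); s=bot.observe(); print(s["grip_width"],s["force"])
d=wsnap("w11"); cv2.imwrite("pics/w11.png",cv2.resize(d["frame"],(800,600),interpolation=cv2.INTER_CUBIC))
E
```

```text
[ 0.4013351  -0.28089597  0.22623371] [ 0.29 -0.13 15.52]
0.016028966362099474 [-0.46393408  0.88939695 -1.94128502]
```

View pics/w11.png

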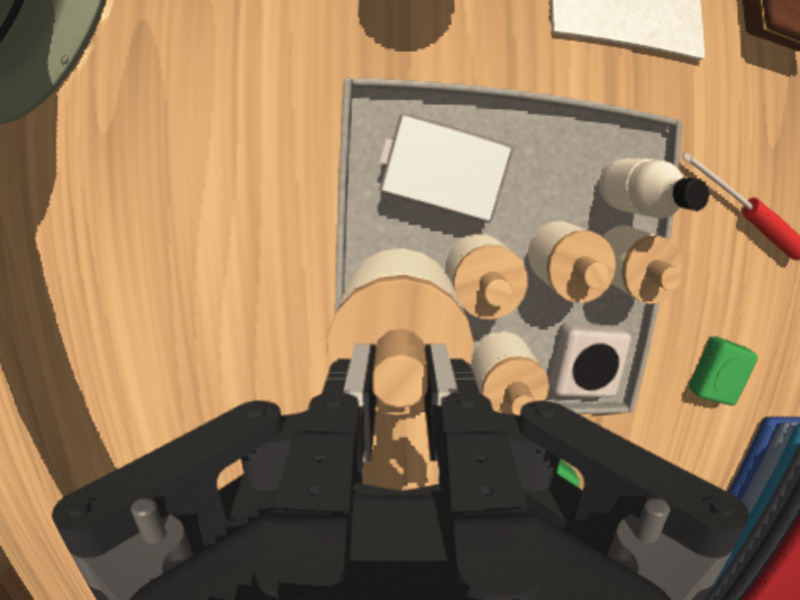

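All four placed jars stand apart at about (487,280), (572,265), (645,270) and (512,375). Lowering the last one at (0.40,-0.278).

Emit:
{"fn": "servo_tool", "kwargs": {
  "plan": [
    [1.2,0.3,-0.1,4,0,0,0],
    [1.2,0.3,-0.1,8,0,0,0],
    [1.2,0.3,-0.1,12,0,0,0],
    [1.2,0.3,-0.1,14,0,0,0],
    [1.2,0.3,-0.1,15.1,0,0,0],
    [1.2,0.3,-0.1,15.4,0,0,0],
    [1.2,0.3,-0.1,15.5,0,0,0],
    [1.2,0.3,-0.1,15.5,0,0,0]
  ]
}}

```text
clock: 44.8
position: [0.401, -0.2771, 0.0728]
tool_rot: [3.141, -0.0, 1.572]
force: [-8.3, 4.1, 18.9]
grip_width: 0.0164
finger_force: 41.5
```

Emit:
{"fn": "servo_tool", "kwargs": {
  "plan": [
    [1.2,0,0,0.08,0,0,0],
    [1.2,0,0,0.12,0,0,0],
    [1.2,0,0,0.12,0,0,0]
  ]
}}

```text
clock: 45.1
position: [0.4011, -0.2772, 0.0726]
tool_rot: [3.141, 0.0, 1.572]
force: [-13.2, 9.3, 46.7]
grip_width: 0.0165
finger_force: 44.3
```

Emit:
{"fn": "servo_tool", "kwargs": {
  "plan": [
    [1.2,0,0,-0.1,0,0,0],
    [2.8,0,0,-0.15,0,0,0],
    [2.8,0,0,-0.15,0,0,0],
    [2.8,0,0,-2,0,0,0],
    [2.8,0,0,-6,0,0,0],
    [2.8,0,0,-10,0,0,0],
    [2.8,0,0,-14,0,0,0],
    [2.8,3,2,-16,0,0,0],
    [2.8,6,4,-18,0,0,0],
    [2.8,9,7,-20,0,0,0]
  ]
}}

```text
clock: 46.1
position: [0.4707, -0.1867, 0.2717]
tool_rot: [3.141, 0.001, 1.57]
force: [1.0, -1.0, -0.9]
grip_width: 0.0277
finger_force: 0.0
```

Emit:
{"fn": "servo_tool", "kwargs": {
  "plan": [
    [2.8,0,0,-2,0,0,0],
    [2.8,0,0,-2,0,0,0],
    [2.8,0,0,-2,0,0,0],
    [2.8,0,0,-2,0,0,0]
  ]
}}

```text
clock: 46.5
position: [0.4701, -0.188, 0.2895]
tool_rot: [-3.141, -0.0, 1.57]
force: [-0.8, 0.2, -1.6]
grip_width: 0.0281
finger_force: 0.0
```

```bash
python3 - <<'E'
from h import *
d=wsnap("w12"); c=bot.grab_frame("side")
a=cv2.resize(d["frame"],(400,300)); b=cv2.resize(c["frame"],(400,300)); 
e=cv2.resize(d["frame"][:300,80:440],(400,300)); f=cv2.resize(c["frame"][120:340,140:400],(400,300))
cv2.imwrite("pics/fin.png",np.vstack([np.hstack([a,b]),np.hstack([e,f])]))
E
```

```text
(no output)
```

View pics/fin.png

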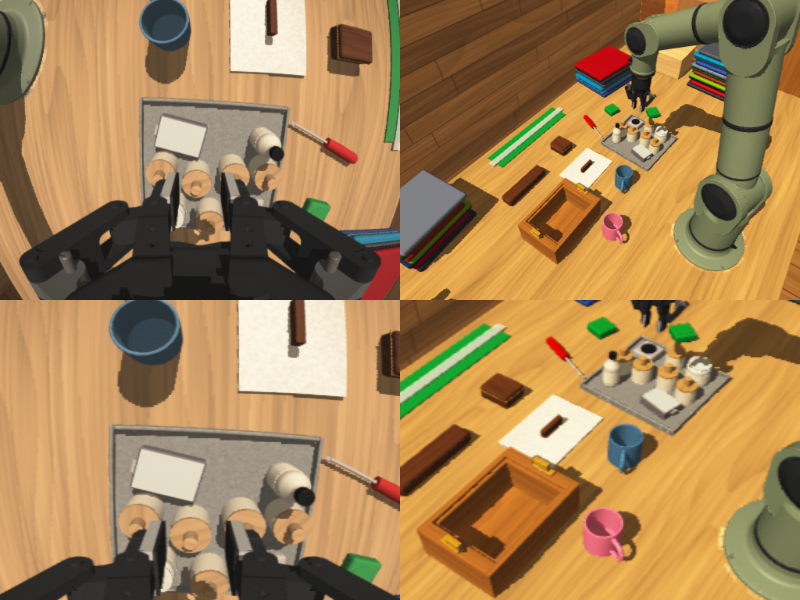

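All five jars stand apart on the tray, the case is empty, the panel lies flat in the clear, and both buttons are aside. Handing in.

```bash
python3 -c "
from workcell import bot
print(bot.job_done())"
```

```text
the job is handed in; nothing more can be done
None
```

I handed the job in at about 47 s on the robot's clock. In the last pictures both buttons are turned aside, the panel lies flat and clear on the table, and all five jars stand apart on the tray; the judge's result was not shown.

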